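# Right the fallen spool and hold the thread case open

### The arm

A 6-joint arm with a two-finger parallel gripper is mounted at the origin on the work surface; the furniture and walls round the work are solid. World frame = base frame: x ahead of the robot, y to its left, z up, the work surface at z = 0. Lengths are in m, angles in rad, forces in N, time in s.
With the tool pointing down it reaches from about 0.3 to 0.775 m from the base axis. Payload 14.6 kg.
Tool frame: the origin (TCP) lies midway between the tips of the shut fingers; the grasp point (between the pads) lies 19 mm behind it; z points along the fingers, y is the line along which they close (so a half turn about z gives the same grasp; the last joint's range is limited). The gripper opens to 94 mm and grips with 3 to 60 N. Pads are 16 mm wide; open, the fingers measure 119 mm over their backs; the gripper's body (75 mm by 177 mm) begins 78 mm behind the grasp point.
Start: joints at [1.244, 0.3, 1.521, -0, 1.321, -0.067], TCP at [0.141, 0.532, 0.205] pointing down, gripper open.
Joint ranges: [-3.03, 3.03], [-0.79, 2.21], [0.23, 2.52], [-1.04, 4.18], [0, 3.07], [-2.55, 2.55]. Speed limits (rad/s): [2.22, 2.22, 2.57, 3.14, 3.14, 3.14].

### API

Orientations are given as [roll, pitch, yaw] about the fixed x, y, z axes, in that order (R = Rz(yaw) Ry(pitch) Rx(roll)).
In Python, from station import ctrl gives the robot as it stands. The module is installed in compiled form; this text tells all that it offers.
- The arm moves only by the tool servo_tool, never from a script. Its argument "plan" is a list of rows, each a list of 7 numbers: the opening in per cent of the stroke, from 0 (shut) to 100 (fully open), then the shift along the tool's x, y, z in m, then the turn, a rotation vector about the tool's x, y, z in rad. A call has exactly 8 rows; each row shifts and turns the commanded pose from where the row before left it, along the tool's axes as they then stand; what a row does not reach is not made up. A row lasts 1/8 s, in which the tool goes at most 62.5 mm and 10.7 degrees, less where a joint would pass 70% of its speed; a pose out of reach is approached as far as the arm can. A call with a gripper value outside its range is refused whole. The fingers move at their own pace and stop on an object; "force" is the grip in N (left out, the last holds). Time passes only in rows, so rows that do not move let the fingers close, or fill a call up. It gives the time, the measured TCP pose, the force, the opening and the grip force at its end, in the units of the state.
- ctrl.get_obs(): the state, without advancing time (a new reading comes with each control period).
- ctrl.camera(name): name is "scene" or "top" or "wrist"; returns a dict with "pixels" (480x640x3 uint8, red, green, blue), "z_map" (480x640 float32, m along the optical axis (not along the pixel's ray), 0 where there is no reading), "mtx" (3x3 intrinsics, pixels), "pose" (4x4, takes a point from camera to world coordinates). Camera axes: x right, y up, looking along -z (the intrinsics and any distortion apply to the point x, -y, -z); pixel columns grow to the right and rows downward; lengths in m; the calibration is good to about 2 mm. A picture is of the moment at which its call begins.
- ctrl.hand_in(): hands the job in; it is judged then, once.
The state is a dict: "time_s": time; "qpos": joint angles; "joint_vel": joint speeds; "tau": joint torques, N m; "ee_pos": TCP position; "eef_rot": TCP orientation; "force": force on the tool from outside, world axes, zero at the start; "moment": the same for the moment, N m; "grip_width": finger opening in m; "grip_force": force on a finger pad.
Only numpy, scipy, OpenCV 4.12 (cv2) and the standard library are available. Lean on these libraries where they do the work, as an engineer would, in place of code of your own. Each camera call takes 0.05 s, during which the arm holds its last target. There are 200 camera calls.

### The job

Make the thread case ready for the binder: pick up the red thread spool that has fallen over on the bench, stand it upright in the lane at the front of the case, in the gap between the blue and the white spool, and let go of it. Then lift the lid of the case and hold it still, open at 45 degrees, so that she can reach the wax inside with both hands; the lid falls shut by itself, so finish while still holding it. Leave the other spools standing where they are and the other things on the bench alone.

Things in the scene. Friction and masses are not known exactly. Their poses are not given: they have to be found in the camera images.
- thread_case: fixed wooden thread case, place and yaw vary. Origin on the bench under the box; own x from front (lane) to back (hinge), y along the lane, z up. Plinth 6 mm thick, x -193 to 57, y -159 to 159 mm; lidded box x -60 to 50, y -90 to 90, rim z 72. Spool lane on the plinth in front: inside x -177 to -123, 306 mm along y, rail 6 mm wide and 8 mm high all round. Wax and a rubber lie in the box
- lane_mid (a point): middle of the lane's floor, at (-150, 0, 6) mm in the case's frame; axes as the case's
- lid_hinge (a point): middle of the lid's hinge line, at (52, 0, 73) mm in the case's frame; the hinge runs along the case's y
- case_lid (a joint): lid angle, rad: 0 shut (level), grows as the front edge rises, 0.785 = 45 degrees, stop 1.9. Free hinge, no spring or stay: below about 1.5 it falls shut when let go. Lid 118 x 186 x 10 mm (deep, wide, thick), about 0.25 kg, from the hinge line forward; its underside is level with the hinge line when shut
- lid_ball (a point): centre of the brass ball pull, 26 mm across, on an 8 mm stem at the middle of the lid's front edge: 147 mm forward of the hinge line and, lid shut, 5 mm above it (78 mm above the bench); its rear is 16 mm in front of the lid's edge. It moves on an arc about the hinge and, being round, can turn between fingers that close along the hinge's direction
- spool_red: turned wooden thread spool wound with red thread, 41 mm across its two rims, 50 mm long, 30 g; lies tipped over on its side on the bench to the left of the case and can roll. Origin at the middle of one end, own z along its axis to the other end. Both ends are alike: either may stand downwards. Low and broad: let go with the edge of an end on a surface and leaning up to about 30 degrees, it rocks upright by itself.
- red_mid (a point): middle of the red spool, 25 mm along its axis from its origin
- spool_blue: turned wooden thread spool wound with dark blue thread, 41 mm across its two rims, 50 mm long, 30 g; stands upright in the lane, left or right of the gap. Origin at the middle of its foot, z up.
- blue_mid (a point): middle of the blue spool, 25 mm above its foot
- spool_white: turned wooden thread spool wound with cream-white thread, 41 mm across its two rims, 50 mm long, 30 g; stands upright in the lane, on the other side of the gap. Origin at the middle of its foot, z up.
- white_mid (a point): middle of the white spool, 25 mm above its foot
- glue: bystander: white glue bottle with orange nozzle, 60 mm across, 189 mm tall, upright; origin under it
- weight: bystander: brass weight with a knob, 40 x 60 x 60 mm; origin under it
- tape: bystander: roll of masking tape lying flat, 96 mm across, 24 mm high; origin under it
- sander: bystander: brown sanding block, 56 x 96 x 33 mm; origin under it
- clip: bystander: black binder clip, 54 x 32 x 35 mm; origin under it
There are look-alikes about, which are no part of the job. What is shaped like the spool_red but grey, orange or turquoise is not meant.

How it is judged:
By the outcome, as a careful person would: the job done as asked, in the order asked, and still so for the second after the job is handed in, while the arm keeps its last pose, push and grip.
It also fails if it takes over 72 s, if anything falls off the work surface, if the arm or the gripper's body presses on something with over 40 N, if the wrist force passes 120 N, or if a joint passes its speed limit or range.

## Working session

There is one attempt and no reset: what is moved stays moved. The work goes in short steps, Python scripts to look and compute and a tool call to move; the robot and the scene stay as the last step left them, time stands still between calls to the robot, and variables do not carry over. Pictures are saved under pics/ and viewed, at most 10 in all, crops included, and the job is handed in when it is done.

Besides the shell and the picture viewer there is one more tool, called after ">>>" as name(argument=value, ...), one argument or row to a line, values as JSON. servo_tool: Moves the arm, as the interface text tells. Its arguments: {"type":"object","properties":{"plan":{"type":"array","items":{"type":"array","items":{"type":"number"}}},"force":{"type":"number"}},"required":["plan"]}

```bash
mkdir -p pics
cat > h.py <<'E'
import numpy as np, cv2, pickle
from station import ctrl
def snap(n,f):
    c=ctrl.camera(n); cv2.imwrite(f'pics/{f}.png',cv2.cvtColor(c['pixels'],cv2.COLOR_RGB2BGR)); pickle.dump(c,open(f'pics/{f}.pkl','wb')); return c
def load(f): return pickle.load(open(f'pics/{f}.pkl','rb'))
def cloud(c):
    v,u=np.mgrid[:480,:640]; z=c['z_map']; K=c['mtx']
    p=np.stack([(u-K[0,2])/K[0,0]*z,-(v-K[1,2])/K[1,1]*z,-z],-1)
    return p@c['pose'][:3,:3].T+c['pose'][:3,3]
E
python3 - <<'E'
from h import *
a=snap('top','top0'); b=snap('scene','scene0')
print(a['mtx'],a['pose'],ctrl.get_obs())
E
```

```text
[[556.2031496    0.         314.75065847]
 [  0.         556.2031496  240.49152826]
 [  0.           0.           1.        ]] [[-0.00359113  0.99291287 -0.11879034  0.33511612]
 [-0.99997889 -0.00420884 -0.00494954  0.13893719]
 [-0.00541443  0.11877006  0.99290702  1.4607083 ]
 [ 0.          0.          0.          1.        ]] {'time_s': 0.1, 'qpos': array([ 1.24441440e+00,  3.00403200e-01,  1.52150521e+00,  1.22781734e-06,
        1.32072734e+00, -6.66194271e-02]), 'joint_vel': array([ 1.17941691e-03, -1.67857916e-03, -3.41155086e-03, -2.69561307e-04,
       -3.27546803e-05, -6.19997718e-05]), 'tau': array([ 4.69889983e-04, -5.32646620e+01, -3.53279507e+01,  7.09356135e-02,
        2.36155617e-02, -2.47116759e-05]), 'ee_pos': array([0.14120459, 0.53131915, 0.20495568]), 'eef_rot': array([-3.14055194e+00, -7.06261294e-05,  2.88182981e+00]), 'force': array([ 0.09719983,  1.06690306, -0.53857151]), 'moment': array([-0.0245486 , -0.03552166, -0.01086397]), 'grip_force': 0.0, 'grip_width': 0.09411543883142574}
```

View pics/top0.png

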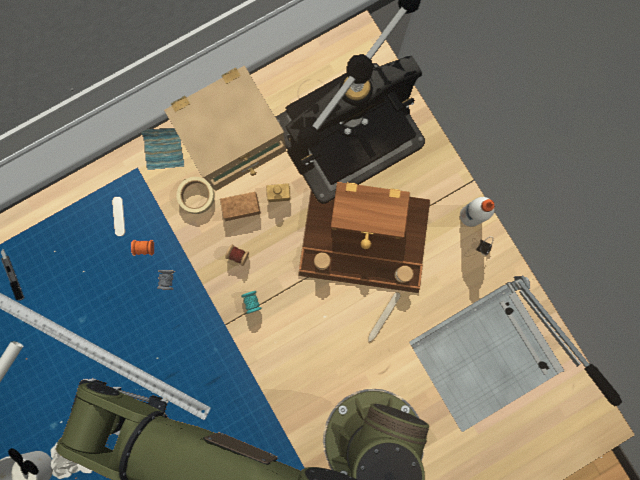

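View pics/scene0.png

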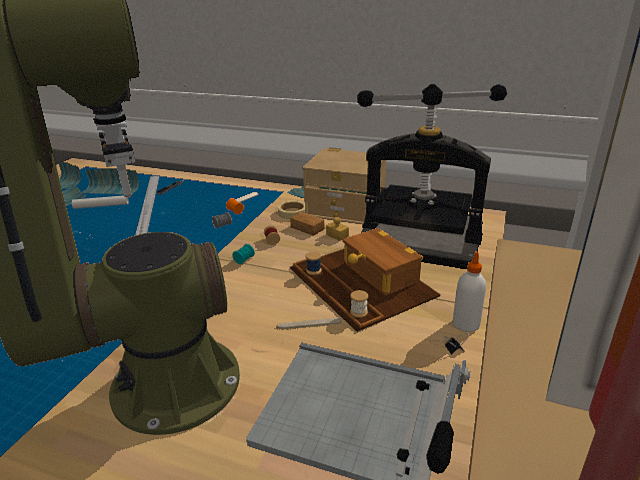

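The top view shows the red spool at (237,255), blue at (322,261), white at (404,274), and the ball pull at (366,240). The orange (143,248), grey (166,280) and turquoise (251,301) spools are decoys.

Run:
```python
from h import *
c=load('top0'); P=cloud(c)
for n,(u,v) in dict(red=(237,255),blue=(322,261),white=(404,274),ball=(366,239),plFL=(299,276),plFR=(420,291),plBL=(311,194),plBR=(430,200),lidBL=(338,186),lidBR=(409,193),lidFL=(332,229),lidFR=(404,236)).items(): print(n,P[v,u].round(3))
# plinth-aligned: spool tops
for n,(u,v) in dict(blue=(322,261),white=(404,274)).items():
    Q=P[v-14:v+15,u-14:u+15].reshape(-1,3); m=Q[:,2]>0.046; print(n,m.sum(),np.median(Q[m],0).round(4),(Q[m].min(0)+Q[m].max(0))/2)
# red
Q=P[238:272,220:255].reshape(-1,3); m=(Q[:,2]>0.012)&(Q[:,2]<.06); Q=Q[m]; print('red',len(Q),Q.mean(0),(Q.min(0)+Q.max(0))/2,Q.max(0)-Q.min(0),cv2.minAreaRect((Q[:,:2]*1000).astype(np.float32)))
# lid face
lid=P[190:232,342:400].reshape(-1,3); m=(lid[:,2]>.075); lid=lid[m]; print('lid',np.median(lid[:,2]),cv2.minAreaRect((P[175:260,320:425].reshape(-1,3)[(P[175:260,320:425,2]>.074).ravel()][:,:2]*1000).astype(np.float32)))
b=cv2.resize(c['pixels'][170:310,210:440],None,fx=3.4,fy=3.4,interpolation=cv2.INTER_CUBIC)
cv2.imwrite('pics/crop0.png',b[...,::-1])
```

```text
red [0.469 0.346 0.036]
blue [0.451 0.128 0.057]
white [ 0.417 -0.078  0.061]
ball [0.503 0.018 0.082]
plFL [0.416 0.188 0.   ]
plFR [ 0.376 -0.129 -0.003]
plBL [0.634 0.156 0.007]
plBR [ 0.618 -0.162 -0.002]
lidBL [0.638 0.087 0.084]
lidBR [ 0.62  -0.092  0.081]
lidFL [0.539 0.101 0.01 ]
lidFR [ 0.519 -0.088  0.011]
blue 208 [0.4532 0.1302 0.0561] [0.403376   0.12897365 0.75347134]
white 208 [ 0.4192 -0.0795  0.0559] [0.38631128 0.01960197 0.75483403]
red 288 [0.47036096 0.34862001 0.03356209] [0.47162087 0.34925803 0.02976988] [0.05514081 0.05969488 0.03534361] ((471.0721435546875, 349.180419921875), (51.43452072143555, 40.67205047607422), 65.72111511230469)
lid 0.08344444394676387 ((493.9052734375, 22.060882568359375), (214.5437774658203, 330.8583679199219), 86.60639953613281)
```

View pics/crop0.png

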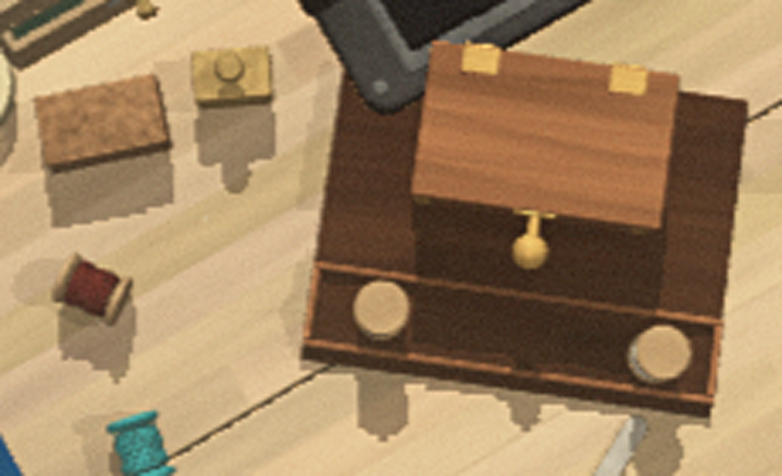

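The crop confirms it: the red spool's axis runs down and to the right from (68,275) to (118,298) in crop pixels. The lane rails and lid edges give a case yaw of about -7.5°. I'll go to a hover above the red spool with the tool tilted 30° along its axis.

```bash
cat >> h.py <<'E'
from scipy.spatial.transform import Rotation as R, Slerp
def cur():
    o=ctrl.get_obs(); return np.array(o['ee_pos']),R.from_euler('xyz',o['eef_rot']),o
def rows(p1,R1,n=8,grip=100,start=None):
    p0,R0=start or cur()[:2]; s=Slerp([0,1],R.concatenate([R0,R1])); pp,RR=p0,R0
    for i in range(1,n+1):
        p=p0+(p1-p0)*i/n; r=s(i/n)
        d=np.r_[grip,RR.inv().apply(p-pp),(RR.inv()*r).as_rotvec()]
        d[1:4]=d[1:4].round(4); d[4:]=d[4:].round(4); print(d.tolist(),',',sep='')
        q=d; pp=pp+RR.apply(q[1:4]); RR=RR*R.from_rotvec(q[4:])
    return pp,RR
def ori(head,tilt,sx):  # fingers lean toward heading by tilt; tool x along sx*heading
    h=np.array([np.cos(head),np.sin(head),0]); z=np.sin(tilt)*h-np.cos(tilt)*np.array([0,0,1])
    y=np.cross(z,sx*h); y/=np.linalg.norm(y); return R.from_matrix(np.c_[np.cross(y,z),y,z])
red=np.array([.471,.349,.0245]); RP=ori(np.deg2rad(65.7),np.deg2rad(30),1)
E
python3 - <<'E'
from h import *
z=RP.as_matrix()[:,2]; p=red+z*(.019-.10)
print(p, RP.as_matrix().round(2), np.rad2deg((cur()[1].inv()*RP).magnitude()))
s=rows(p,RP,16)
E
```

```text
[0.45433367 0.31208817 0.09464806] [[ 0.36  0.91  0.21]
 [ 0.79 -0.41  0.46]
 [ 0.5   0.   -0.87]] 102.70214225201465
[100.0, -0.0224, -0.0082, 0.0069, -0.0284, 0.0241, 0.1057],
[100.0, -0.0234, -0.006, 0.0061, -0.0283, 0.024, 0.1056],
[100.0, -0.024, -0.0036, 0.0055, -0.0284, 0.0241, 0.1057],
[100.0, -0.0243, -0.0012, 0.0048, -0.0284, 0.024, 0.1057],
[100.0, -0.0245, 0.0012, 0.0042, -0.0283, 0.0241, 0.1057],
[100.0, -0.0243, 0.0037, 0.0037, -0.0284, 0.0241, 0.1056],
[100.0, -0.0239, 0.0062, 0.0032, -0.0284, 0.024, 0.1057],
[100.0, -0.0232, 0.0085, 0.0029, -0.0284, 0.0241, 0.1057],
[100.0, -0.0222, 0.0109, 0.0026, -0.0283, 0.024, 0.1057],
[100.0, -0.021, 0.0131, 0.0025, -0.0284, 0.0241, 0.1056],
[100.0, -0.0195, 0.0151, 0.0023, -0.0284, 0.0241, 0.1057],
[100.0, -0.018, 0.0171, 0.0024, -0.0283, 0.024, 0.1057],
[100.0, -0.016, 0.0188, 0.0024, -0.0284, 0.0241, 0.1057],
[100.0, -0.0141, 0.0204, 0.0027, -0.0284, 0.0241, 0.1056],
[100.0, -0.0119, 0.0216, 0.0029, -0.0283, 0.024, 0.1057],
[100.0, -0.0096, 0.0227, 0.0033, -0.0284, 0.0241, 0.1057],
```

>>> servo_tool(
  plan=[
    [100,-0.0224,-0.0082,0.0069,-0.0284,0.0241,0.1057],
    [100,-0.0234,-0.006,0.0061,-0.0283,0.024,0.1056],
    [100,-0.024,-0.0036,0.0055,-0.0284,0.0241,0.1057],
    [100,-0.0243,-0.0012,0.0048,-0.0284,0.024,0.1057],
    [100,-0.0245,0.0012,0.0042,-0.0283,0.0241,0.1057],
    [100,-0.0243,0.0037,0.0037,-0.0284,0.0241,0.1056],
    [100,-0.0239,0.0062,0.0032,-0.0284,0.024,0.1057],
    [100,-0.0232,0.0085,0.0029,-0.0284,0.0241,0.1057],
  ],
  force=10,
)

```text
time_s: 1.1
ee_pos: [0.2984, 0.4213, 0.1498]
eef_rot: [3.016, -0.261, 2.043]
force: [-0.5, 0.7, 0.0]
grip_width: 0.0941
grip_force: 0.0
```

>>> servo_tool(
  plan=[
    [100,-0.0222,0.0109,0.0026,-0.0283,0.024,0.1057],
    [100,-0.021,0.0131,0.0025,-0.0284,0.0241,0.1056],
    [100,-0.0195,0.0151,0.0023,-0.0284,0.0241,0.1057],
    [100,-0.018,0.0171,0.0024,-0.0283,0.024,0.1057],
    [100,-0.016,0.0188,0.0024,-0.0284,0.0241,0.1057],
    [100,-0.0141,0.0204,0.0027,-0.0284,0.0241,0.1056],
    [100,-0.0119,0.0216,0.0029,-0.0283,0.024,0.1057],
    [100,-0.0096,0.0227,0.0033,-0.0284,0.0241,0.1057],
  ],
)

```text
time_s: 2.1
ee_pos: [0.455, 0.3118, 0.0946]
eef_rot: [-3.14, -0.525, 1.142]
force: [0.3, 0.4, -0.0]
grip_width: 0.0938
grip_force: 0.0
```

Run:
```python
from h import *
c=snap('wrist','w1'); p,r,o=cur(); print(o['time_s'],p,r.as_matrix().round(3),o['qpos'].round(2))
P=cloud(c); print(c['pose'].round(3))
hsv=cv2.cvtColor(c['pixels'],cv2.COLOR_RGB2HSV); 
m=(P[...,2]>.010)&(P[...,2]<.05)&(np.hypot(P[...,0]-.471,P[...,1]-.349)<.05)
Q=P[m]; print(len(Q),Q.mean(0),Q[:,2].max(),cv2.minAreaRect((Q[:,:2]*1000).astype(np.float32)))
```

```text
2.15 [0.4560313  0.31050821 0.09360859] [[ 0.365  0.907  0.208]
 [ 0.784 -0.421  0.456]
 [ 0.501 -0.003 -0.865]] [0.35 0.26 1.96 0.64 0.63 0.32]
[[ 0.911  0.401 -0.102  0.446]
 [-0.413  0.882 -0.228  0.291]
 [-0.001  0.249  0.968  0.29 ]
 [ 0.     0.     0.     1.   ]]
2949 [0.47155294 0.34769519 0.03388978] 0.04246824976185354 ((472.2572021484375, 349.3266296386719), (50.397369384765625, 40.2379264831543), 66.007080078125)
```

View pics/w1.png

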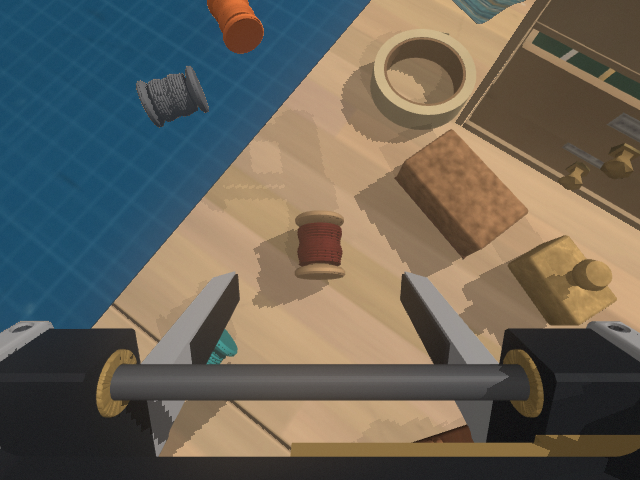

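The wrist picture shows the red spool centred between the fingers at (320,245), with its axis along the view's vertical. I'll go down on it and close.

Run:
```python
from h import *
red=np.array([.472,.349,.0245]); z=RP.as_matrix()[:,2]
rows(red+z*.019,RP,8)
```

```text
[100.0, 0.0002, -0.0002, 0.0125, 0.0003, -0.0002, -0.0013],
[100.0, 0.0001, -0.0002, 0.0124, 0.0003, -0.0002, -0.0012],
[100.0, 0.0002, -0.0002, 0.0125, 0.0002, -0.0003, -0.0013],
[100.0, 0.0002, -0.0001, 0.0124, 0.0003, -0.0002, -0.0013],
[100.0, 0.0002, -0.0002, 0.0125, 0.0003, -0.0002, -0.0012],
[100.0, 0.0001, -0.0002, 0.0125, 0.0003, -0.0002, -0.0013],
[100.0, 0.0002, -0.0002, 0.0124, 0.0002, -0.0002, -0.0013],
[100.0, 0.0002, -0.0001, 0.0125, 0.0003, -0.0002, -0.0013],
```

>>> servo_tool(
  plan=[
    [100,0.0002,-0.0002,0.0125,0,0,0],
    [100,0.0002,-0.0002,0.0125,0,0,0],
    [100,0.0002,-0.0002,0.0125,0,0,0],
    [100,0.0002,-0.0002,0.0125,0,0,0],
    [100,0.0002,-0.0002,0.0125,0,0,0],
    [100,0.0001,-0.0002,0.0125,0,0,0],
    [100,0.0001,-0.0001,0.0122,0,0,0],
    [100,0,0,0.012,0,0,0],
  ],
  force=10,
)

```text
time_s: 3.15
ee_pos: [0.4743, 0.3596, 0.0091]
eef_rot: [-3.141, -0.525, 1.147]
force: [-0.3, 0.7, -0.2]
grip_width: 0.0939
grip_force: 0.0
```

>>> servo_tool(
  plan=[
    [20,0,0,0,0,0,0],
    [20,0,0,0,0,0,0],
    [20,0,0,0,0,0,0],
    [20,0,0,0,0,0,0],
    [20,0,0,0,0,0,0],
    [20,0,0,0,0,0,0],
    [20,0,0,0,0,0,0],
    [20,0,0,0,0,0,0],
  ],
  force=10,
)

```text
time_s: 4.15
ee_pos: [0.4743, 0.3592, 0.0099]
eef_rot: [3.142, -0.525, 1.147]
force: [-0.4, -0.9, 1.7]
grip_width: 0.0402
grip_force: 10.0
```

>>> servo_tool(
  plan=[
    [20,0.005,0,-0.0087,0,0,0],
    [20,0.005,0,-0.0087,0,0,0],
    [20,0.0075,0,-0.013,0,0,0],
    [20,0.0075,0,-0.013,0,0,0],
    [20,0.0075,0,-0.013,0,0,0],
    [20,0.0075,0,-0.013,0,0,0],
    [20,0.0075,0,-0.013,0,0,0],
    [20,0.0075,0,-0.013,0,0,0],
  ],
  force=15,
)

```text
time_s: 5.15
ee_pos: [0.4741, 0.359, 0.1209]
eef_rot: [-3.142, -0.525, 1.147]
force: [0.0, 1.0, -0.5]
grip_width: 0.0402
grip_force: 15.0
```

Run:
```python
from h import *
c=snap('wrist','w2'); p,r,o=cur(); print(o['time_s'],p,o['grip_width'],o['qpos'].round(2))
P=cloud(c); g=p-r.as_matrix()[:,2]*.019; print('grasp pt',g)
hsv=cv2.cvtColor(c['pixels'],cv2.COLOR_RGB2HSV)
T=r.inv().apply(P.reshape(-1,3)-g).reshape(P.shape)
m=(np.abs(T[...,1])<.019)&(np.abs(T[...,0])<.035)&(np.abs(T[...,2])<.035)
Q=T[m]; print(len(Q),Q.min(0),Q.max(0)); v,u=np.nonzero(m); print(u.min(),u.max(),v.min(),v.max())
# profile by tool x,z
for a in range(-32,33,4):
    k=(np.abs(Q[:,0]-a/1000)<.002)&(np.abs(Q[:,1])<.006)
    if k.any(): print(a,k.sum(),(np.percentile(Q[k,2],[5,50,95])*1000).round(1))
y0,x0=max(v.min()-40,0),max(u.min()-60,0)
cv2.imwrite('pics/w2c.png',cv2.resize(c['pixels'][y0:y0+150,x0:x0+200],None,fx=4,fy=4)[...,::-1])
```

```text
5.2 [0.47484722 0.35935398 0.12297208] 0.03998925878631967 [0.44 0.29 1.84 0.55 0.67 0.48]
grasp pt [0.47089092 0.35066109 0.1393971 ]
6681 [-0.02316463 -0.01899741 -0.02438918] [0.02683365 0.01896477 0.01924151]
282 357 250 353
-16 157 [-23.4 -22.5  -9.5]
-12 396 [-22.8 -18.9 -10.2]
-8 198 [-15.7 -14.5 -12.9]
-4 206 [-14.5 -13.2 -11.9]
0 230 [-13.4 -11.6  -9.9]
4 264 [-10.7  -8.3  -5.9]
8 212 [-7.  -5.5 -4. ]
12 196 [-5.8 -4.5 -2.9]
16 275 [-4.1 -1.7  4.5]
20 138 [-0.7  0.7  2.5]
24 209 [-1.2 -0.   2. ]
28 29 [-0.3  1.9  2.8]
```

View pics/w2c.png

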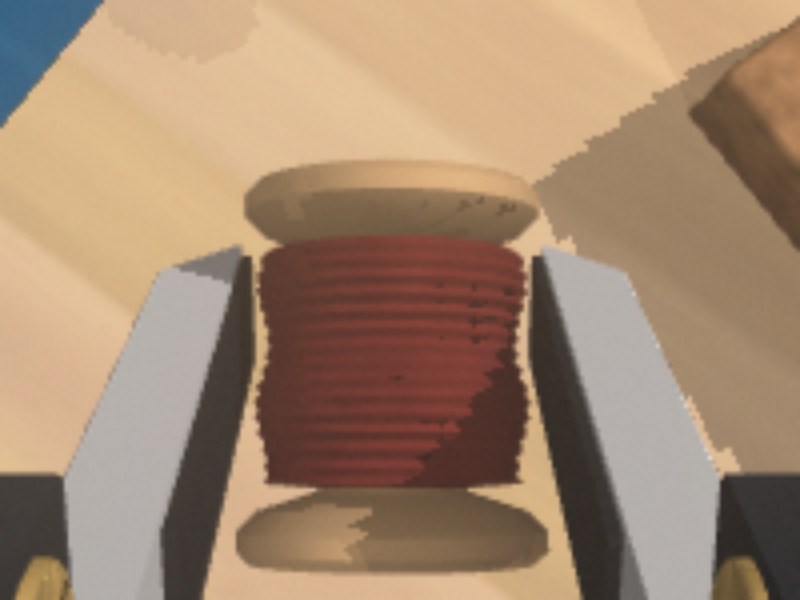

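The spool is held firmly across its rims, with its axis about 30° off the tool's x as planned. I'll carry it to above the lane, with the tool turned and tilted to 55°.

```bash
cat >> h.py <<'E'
off=np.array([-.003,0,.0047-.019])  # spool centre in TCP frame
E
python3 - <<'E'
from h import *
# case yaw from rails / lid
c=load('top0'); P=cloud(c)
px=lambda X: (lambda q:(c['mtx'][0,0]*q[0]/-q[2]+c['mtx'][0,2], -c['mtx'][1,1]*q[1]/-q[2]+c['mtx'][1,2]))(c['pose'][:3,:3].T@(np.array(X)-c['pose'][:3,3]))
from scipy.optimize import least_squares
pts=[] # crop px -> px ; case coords
for (u,v),X in [((435,42),(52,93,83)),((679,76),(52,-93,83)),((660,228),(-66,-93,83)),((413,195),(-66,93,83)),((530,250),(-95,0,78)),((318,263),(-117,159,14)),((720,322),(-117,-159,14)),((747,101),(57,-159,6)),((303,347),(-183,159,14)),((712,402),(-183,-159,14))]:
    pts.append((u/3.4+210,v/3.4+170,*X))
def tr(x,X): cs,s=np.cos(x[2]),np.sin(x[2]); return [x[0]+(cs*X[0]-s*X[1])/1000,x[1]+(s*X[0]+cs*X[1])/1000,X[2]/1000]
f=lambda x: np.array([np.subtract(px(tr(x,q[2:])),q[:2]) for q in pts]).ravel()
s=least_squares(f,[.58,.01,-.13],loss='soft_l1',x_scale=[.1,.1,.1]); print(s.x,np.rad2deg(s.x[2]),f(s.x).round(1))
print('lane mid',tr(s.x,(-150,0,6)),'ball',tr(s.x,(-95,0,78)))
cs,sn=np.cos(s.x[2]),np.sin(s.x[2])
for n,q in dict(b=(.4532,.1302),w=(.4192,-.0795)).items():
    d=np.subtract(q,s.x[:2]); print(n,cs*d[0]+sn*d[1],-sn*d[0]+cs*d[1])
RL=ori(s.x[2],np.deg2rad(55),-1); p0,r0,_=cur()
tgt=np.array([*tr(s.x,(-150,0))[:2] if 0 else tr(s.x,(-150,0,0))[:2],.031+.10])
p1=tgt-RL.apply(off); print(p1,np.rad2deg((r0.inv()*RL).magnitude()))
RM=ori(np.deg2rad(65.7),0,1); 
# stage 1: to vertical with half the yaw; stage 2 rest
RM=ori(np.deg2rad(110),np.deg2rad(3),1); pm=(p0+p1)/2; pm[2]=.18
st=rows(pm,RM,9,20); st=rows(p1,RL,15,20,start=st)
E
```

```text
File "<stdin>", line 17
    tgt=np.array([*tr(s.x,(-150,0))[:2] if 0 else tr(s.x,(-150,0,0))[:2],.031+.10])
                                        ^^
SyntaxError: invalid syntax
```

```bash
cat >> h.py <<'E'
def tr(x,X): cs,s=np.cos(x[2]),np.sin(x[2]); return [x[0]+(cs*X[0]-s*X[1])/1000,x[1]+(s*X[0]+cs*X[1])/1000,X[2]/1000]
E
python3 - <<'E'
from h import *
c=load('top0')
px=lambda X: (lambda q:(c['mtx'][0,0]*q[0]/-q[2]+c['mtx'][0,2], -c['mtx'][1,1]*q[1]/-q[2]+c['mtx'][1,2]))(c['pose'][:3,:3].T@(np.array(X)-c['pose'][:3,3]))
from scipy.optimize import least_squares
pts=[]
for (u,v),X in [((435,42),(52,93,83)),((679,76),(52,-93,83)),((660,228),(-66,-93,83)),((413,195),(-66,93,83)),((530,250),(-95,0,78)),((318,263),(-117,159,14)),((720,322),(-117,-159,14)),((747,101),(57,-159,6)),((303,347),(-183,159,14)),((712,402),(-183,-159,14))]:
    pts.append((u/3.4+210,v/3.4+170,*X))
f=lambda x: np.array([np.subtract(px(tr(x,q[2:])),q[:2]) for q in pts]).ravel()
s=least_squares(f,[.58,.01,-.13],loss='soft_l1',x_scale=[.1,.1,.1]); print(s.x,np.rad2deg(s.x[2]),f(s.x).round(1))
print('lane mid',tr(s.x,(-150,0,6)),'ball',tr(s.x,(-95,0,78)))
cs,sn=np.cos(s.x[2]),np.sin(s.x[2])
for n,q in dict(b=(.4532,.1302),w=(.4192,-.0795)).items():
    d=np.subtract(q,s.x[:2]); print(n,cs*d[0]+sn*d[1],-sn*d[0]+cs*d[1])
RL=ori(s.x[2],np.deg2rad(55),-1); p0,r0,_=cur()
tgt=np.array(tr(s.x,(-150,0,131)))
p1=tgt-RL.apply(off); print(p1,np.rad2deg((r0.inv()*RL).magnitude()))
RM=ori(np.deg2rad(110),np.deg2rad(3),1); pm=(p0+p1)/2; pm[2]=.18
st=rows(pm,RM,9,20); st=rows(p1,RL,15,20,start=st)
E
```

```text
[ 0.5841818   0.00456367 -0.1448246 ] -8.297838588160653 [-0.9 -0.6  0.5 -0.5  0.3  0.9 -0.9  0.2 -0.1  0.9 -1.2 -0.4  1.4 -0.7
  0.6 -0.3 -0.5 -0.2  0.7  0.9]
lane mid [np.float64(0.43575211341501574), np.float64(0.02621149680198536), 0.006] ball [np.float64(0.4901763312862567), np.float64(0.01827395882704046), 0.078]
b -0.14774227476723698 0.10541793120916063
w -0.15112266920862324 -0.10699361022260961
[0.44564064 0.0247693  0.1203404 ] 127.35126109750567
[20.0, -0.012, 0.0062, -0.0143, 0.0249, -0.05, -0.083],
[20.0, -0.0132, 0.0048, -0.0138, 0.0249, -0.0499, -0.0831],
[20.0, -0.0143, 0.0033, -0.0133, 0.025, -0.05, -0.083],
[20.0, -0.015, 0.0017, -0.0126, 0.0249, -0.0499, -0.0831],
[20.0, -0.0158, 0.0002, -0.0118, 0.0249, -0.05, -0.083],
[20.0, -0.0163, -0.0014, -0.011, 0.0249, -0.05, -0.0831],
[20.0, -0.0166, -0.0031, -0.0101, 0.0249, -0.0499, -0.083],
[20.0, -0.0168, -0.0047, -0.0092, 0.025, -0.05, -0.0831],
[20.0, -0.0167, -0.0063, -0.0082, 0.0249, -0.0499, -0.083],
[20.0, -0.0103, -0.0047, 0.0034, -0.0327, -0.0606, -0.0671],
[20.0, -0.0098, -0.0056, 0.0039, -0.0328, -0.0606, -0.0672],
[20.0, -0.0092, -0.0062, 0.0043, -0.0327, -0.0607, -0.0671],
[20.0, -0.0084, -0.0071, 0.0046, -0.0328, -0.0606, -0.0671],
[20.0, -0.0076, -0.0077, 0.0048, -0.0327, -0.0606, -0.0671],
[20.0, -0.0068, -0.0084, 0.005, -0.0327, -0.0606, -0.0672],
[20.0, -0.0059, -0.0089, 0.0051, -0.0328, -0.0607, -0.0671],
[20.0, -0.005, -0.0095, 0.0051, -0.0327, -0.0606, -0.0671],
[20.0, -0.004, -0.01, 0.0051, -0.0328, -0.0606, -0.0672],
[20.0, -0.0031, -0.0103, 0.0049, -0.0327, -0.0606, -0.0671],
[20.0, -0.002, -0.0107, 0.0048, -0.0327, -0.0606, -0.0671],
[20.0, -0.001, -0.011, 0.0045, -0.0328, -0.0607, -0.0671],
[20.0, -0.0, -0.0111, 0.0042, -0.0327, -0.0606, -0.0672],
[20.0, 0.0009, -0.0112, 0.0038, -0.0328, -0.0606, -0.0671],
[20.0, 0.002, -0.0113, 0.0033, -0.0327, -0.0606, -0.0671],
```

>>> servo_tool(
  plan=[
    [20,-0.012,0.0062,-0.0143,0.0249,-0.05,-0.083],
    [20,-0.0132,0.0048,-0.0138,0.0249,-0.05,-0.083],
    [20,-0.0143,0.0033,-0.0133,0.025,-0.05,-0.083],
    [20,-0.015,0.0017,-0.0126,0.0249,-0.05,-0.083],
    [20,-0.0158,0.0002,-0.0118,0.0249,-0.05,-0.083],
    [20,-0.0163,-0.0014,-0.011,0.0249,-0.05,-0.083],
    [20,-0.0166,-0.0031,-0.0101,0.0249,-0.05,-0.083],
    [20,-0.0168,-0.0047,-0.0092,0.025,-0.05,-0.083],
  ],
)

```text
time_s: 6.2
ee_pos: [0.4612, 0.2096, 0.171]
eef_rot: [3.127, -0.101, 1.839]
force: [-1.0, 0.4, -0.1]
grip_width: 0.0401
grip_force: 15.0
```

>>> servo_tool(
  plan=[
    [20,-0.0167,-0.0063,-0.0082,0.0249,-0.05,-0.083],
    [20,-0.0103,-0.0047,0.0034,-0.0327,-0.0606,-0.0671],
    [20,-0.0098,-0.0056,0.0039,-0.0328,-0.0606,-0.0672],
    [20,-0.0092,-0.0062,0.0043,-0.0327,-0.0607,-0.0671],
    [20,-0.0084,-0.0071,0.0046,-0.0328,-0.0606,-0.0671],
    [20,-0.0076,-0.0077,0.0048,-0.0327,-0.0606,-0.0671],
    [20,-0.0068,-0.0084,0.005,-0.0327,-0.0606,-0.0672],
    [20,-0.0059,-0.0089,0.0051,-0.0328,-0.0607,-0.0671],
  ],
)

```text
time_s: 7.2
ee_pos: [0.4526, 0.1135, 0.1495]
eef_rot: [2.989, 0.415, 2.361]
force: [0.7, 0.3, -1.1]
grip_width: 0.0398
grip_force: 15.0
```

>>> servo_tool(
  plan=[
    [20,-0.005,-0.0095,0.0051,-0.0327,-0.0606,-0.0671],
    [20,-0.004,-0.01,0.0051,-0.0328,-0.0606,-0.0672],
    [20,-0.0031,-0.0103,0.0049,-0.0327,-0.0606,-0.0671],
    [20,-0.002,-0.0107,0.0048,-0.0327,-0.0606,-0.0671],
    [20,-0.001,-0.011,0.0045,-0.0328,-0.0607,-0.0671],
    [20,0,-0.0111,0.0042,-0.0327,-0.0606,-0.0672],
    [20,0.0009,-0.0112,0.0038,-0.0328,-0.0606,-0.0671],
    [20,0.002,-0.0113,0.0033,-0.0327,-0.0606,-0.0671],
  ],
)

```text
time_s: 8.2
ee_pos: [0.4366, 0.008, 0.164]
eef_rot: [3.113, 0.899, 2.996]
force: [-0.3, -0.2, 0.4]
grip_width: 0.0402
grip_force: 15.0
```

Run:
```python
from h import *
case=np.array([.5842,.0046,-.1448]); RL=ori(case[2],np.deg2rad(55),-1)
p,r,o=cur(); print(o['time_s'],p,o['grip_width'],o['qpos'].round(2),o['force'].round(1), np.rad2deg((r.inv()*RL).as_rotvec()).round(1))
print(r.as_matrix().round(3))
c=snap('wrist','w3'); snap('scene','s3')
```

```text
8.2 [0.43658505 0.00800461 0.16403607] 0.04015807579874417 [-0.02 -0.26  2.47 -1.04  0.08 -0.46] [-0.3 -0.2  0.4] [ 1.6 -3.5 -0.1]
[[-0.616  0.123  0.778]
 [ 0.09   0.992 -0.086]
 [-0.782  0.017 -0.622]]
```

View pics/w3.png

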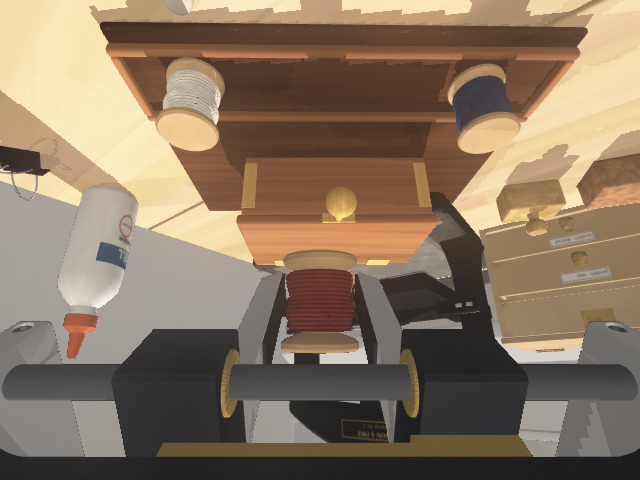

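The wrist picture shows blue at (480,105), white at (190,105) and the ball at (341,203), with the spool held. However, joint 4 is at its limit and q5 is near 0, so a 55° tilt isn't reachable here. I'll fit the kinematics from the logged poses to find what tilt is possible at placing height.

```bash
cat > k.py <<'E'
from h import *
from scipy.optimize import least_squares
def fk(q,k):
    a1,d1,L2,L3,a3,d6=k
    q1,q2,q3,q4,q5,q6=q
    A=R.from_euler('z',q1)
    th=q2+q3
    w=np.array([a1+L2*np.sin(q2)+L3*np.sin(th)+a3*np.cos(th),0,d1+L2*np.cos(q2)+L3*np.cos(th)-a3*np.sin(th)])
    Rz=A*R.from_euler('y',th)*R.from_euler('z',S4*q4)*R.from_euler('y',q5)
    return A.apply(w)+Rz.apply([0,0,d6]), Rz.apply([0,0,1])
S4=1
D=[([1.24441,.3004,1.5215,0,1.32073,-.0666],[.1412,.5313,.205],[0,0,-1]),
 ([.35,.26,1.96,.64,.63,.32],[.456,.3105,.0936],[.208,.456,-.865]),
 ([.44,.29,1.84,.55,.67,.48],[.4745,.359,.122],[.208,.456,-.865]),
 ([-.02,-.26,2.47,-1.04,.08,-.46],[.4366,.008,.164],[.778,-.086,-.622])]
def res(k):
    out=[]
    for q,p,z in D:
        P,Z=fk(q,k); out+=list(P-p)+list(.1*(Z-z))
    return np.array(out+list(.003*(np.array(k)-[.1,.35,.4,.4,0,.25])))
best=None
for S4 in (1,-1):
    s=least_squares(res,[.1,.35,.4,.4,0,.25])
    if best is None or s.cost<best[0]: best=(s.cost,s.x,S4)
_,K,S4=best
if __name__=='__main__':
    print(K.round(3),S4,res(K)[:24].reshape(4,6).round(3))
    # planar scan: grasp TCP for spool centre at r=.4365, height h ; tilt T, q4=0
    from scipy.optimize import fsolve
    for r in (.4365,.4465):
      for h in (.031,.06,.10):
        for T in (0,20,30,35,40,45,50,55):
            t=np.deg2rad(T); z=np.array([np.sin(t),0,-np.cos(t)]); x=np.array([-np.cos(t),0,-np.sin(t)])
            tcp=np.array([r,0,h])-off[0]*x-off[2]*z
            w=tcp-K[5]*z
            s=least_squares(lambda q:fk([0,q[0],q[1],0,0,0],np.r_[K[:5],0])[0][[0,2]]-w[[0,2]],[0,2.3])
            q2,q3=s.x; print(r,h,T,s.x.round(2),'q5',round(np.pi-t-q2-q3,2),'err',round(s.cost,6))
E
python3 k.py
```

```text
[-0.083  0.328  0.479  0.53   0.097  0.355] 1 [[ 0.034 -0.013  0.001 -0.    -0.     0.   ]
 [-0.001 -0.011 -0.007  0.001 -0.     0.   ]
 [ 0.008 -0.004 -0.005  0.     0.     0.   ]
 [-0.001 -0.041  0.011 -0.     0.    -0.001]]
0.4365 0.031 0 [0.35 1.9 ] q5 0.9 err 0.0
0.4365 0.031 20 [0.21 2.16] q5 0.42 err 0.0
0.4365 0.031 30 [0.19 2.27] q5 0.15 err 0.0
0.4365 0.031 35 [0.2  2.33] q5 0.0 err 0.0
0.4365 0.031 40 [0.23 2.37] q5 -0.16 err 0.0
0.4365 0.031 45 [0.28 2.41] q5 -0.33 err 0.0
0.4365 0.031 50 [0.35 2.44] q5 -0.52 err 0.0
0.4365 0.031 55 [0.44 2.46] q5 -0.71 err 0.0
0.4365 0.06 0 [0.3  1.89] q5 0.95 err 0.0
0.4365 0.06 20 [0.14 2.15] q5 0.5 err 0.0
0.4365 0.06 30 [0.11 2.27] q5 0.24 err 0.0
0.4365 0.06 35 [0.11 2.33] q5 0.09 err 0.0
0.4365 0.06 40 [0.13 2.38] q5 -0.06 err 0.0
0.4365 0.06 45 [0.17 2.42] q5 -0.23 err 0.0
0.4365 0.06 50 [0.23 2.45] q5 -0.41 err 0.0
0.4365 0.06 55 [0.31 2.48] q5 -0.61 err 0.0
0.4365 0.1 0 [0.23 1.87] q5 1.03 err 0.0
0.4365 0.1 20 [0.05 2.14] q5 0.6 err 0.0
0.4365 0.1 30 [0.   2.26] q5 0.35 err 0.0
0.4365 0.1 35 [-0.01  2.32] q5 0.22 err 0.0
0.4365
[... 500 characters left out ...]
44] q5 -0.7 err 0.0
0.4465 0.06 0 [0.31 1.87] q5 0.96 err 0.0
0.4465 0.06 20 [0.16 2.13] q5 0.5 err 0.0
0.4465 0.06 30 [0.13 2.25] q5 0.24 err 0.0
0.4465 0.06 35 [0.13 2.31] q5 0.1 err 0.0
0.4465 0.06 40 [0.15 2.36] q5 -0.06 err 0.0
0.4465 0.06 45 [0.18 2.4 ] q5 -0.23 err 0.0
0.4465 0.06 50 [0.24 2.43] q5 -0.41 err 0.0
0.4465 0.06 55 [0.32 2.46] q5 -0.6 err 0.0
0.4465 0.1 0 [0.25 1.85] q5 1.04 err 0.0
0.4465 0.1 20 [0.07 2.12] q5 0.6 err 0.0
0.4465 0.1 30 [0.02 2.24] q5 0.35 err 0.0
0.4465 0.1 35 [0.02 2.3 ] q5 0.22 err 0.0
0.4465 0.1 40 [0.02 2.35] q5 0.07 err 0.0
0.4465 0.1 45 [0.04 2.4 ] q5 -0.09 err 0.0
0.4465 0.1 50 [0.09 2.44] q5 -0.26 err 0.0
0.4465 0.1 55 [0.15 2.48] q5 -0.45 err 0.0
```

```bash
sed -i 's/a1,d1,L2,L3,a3,d6=k/a1,d1,L2,L3,a3,d6,b,e=k/; s/th)+a3\*np.cos(th),0,d1/th)+a3*np.cos(th),b,d1/; s/Rz.apply(\[0,0,d6\])/(A*R.from_euler("y",th)*R.from_euler("z",S4*q4)).apply([0,e,0])+Rz.apply([0,0,d6])/; s/,0,.25\]/,0,.25,0,0]/g; /if __name__/,$d' k.py
cat >> k.py <<'E'
D+=[] 
if __name__=='__main__':
    print(K.round(3),S4,res(K)[:24].reshape(4,6).round(3))
    for r in (.45,.5,.55,.6,.65,.7):
      for T in (30,40,45,50,55,60):
        t=np.deg2rad(T); z=np.array([np.sin(t),0,-np.cos(t)]); x=np.array([-np.cos(t),0,-np.sin(t)])
        w=np.array([r,0,.03])-off[0]*x-off[2]*z-K[5]*z
        k=np.r_[K[:5],0,0,0]
        s=least_squares(lambda q:fk([0,q[0],q[1],0,0,0],k)[0][[0,2]]-w[[0,2]],[0,2.3])
        q2,q3=s.x; print(r,T,s.x.round(2),'q5',round(np.pi-t-q2-q3,2),round(s.cost,6))
E
python3 k.py
```

```text
[-0.003  0.237  0.425  0.453  0.05   0.276  0.036 -0.001] 1 [[ 0.001 -0.     0.    -0.    -0.     0.   ]
 [ 0.001 -0.002  0.     0.001 -0.     0.   ]
 [-0.002  0.002 -0.     0.     0.     0.   ]
 [-0.     0.    -0.    -0.     0.    -0.001]]
0.45 30 [0.22 2.29] q5 0.11 0.0
0.45 40 [0.25 2.38] q5 -0.19 0.0
0.45 45 [0.28 2.42] q5 -0.35 0.0
0.45 50 [0.33 2.45] q5 -0.51 0.0
0.45 55 [0.4  2.47] q5 -0.69 0.0
0.45 60 [0.48 2.49] q5 -0.87 0.0
0.5 30 [0.3  2.17] q5 0.15 0.0
0.5 40 [0.32 2.26] q5 -0.14 0.0
0.5 45 [0.35 2.3 ] q5 -0.29 0.0
0.5 50 [0.39 2.33] q5 -0.45 0.0
0.5 55 [0.44 2.36] q5 -0.61 0.0
0.5 60 [0.5  2.37] q5 -0.78 0.0
0.55 30 [0.39 2.04] q5 0.19 0.0
0.55 40 [0.4  2.14] q5 -0.09 0.0
0.55 45 [0.41 2.18] q5 -0.23 0.0
0.55 50 [0.44 2.21] q5 -0.39 0.0
0.55 55 [0.49 2.24] q5 -0.54 0.0
0.55 60 [0.54 2.26] q5 -0.7 0.0
0.6 30 [0.47 1.91] q5 0.24 0.0
0.6 40 [0.47 2.01] q5 -0.03 0.0
0.6 45 [0.48 2.05] q5 -0.17 0.0
0.6 50 [0.51 2.08] q5 -0.32 0.0
0.6 55 [0.54 2.11] q5 -0.47 0.0
0.6 60 [0.58 2.13] q5 -0.62 0.0
0.65 30 [0.55 1.77] q5 0.3 0.0
0.65 40 [0.54 1.87] q5 0.03 0.0
0.65 45 [0.55 1.92] q5 -0.11 0.0
0.65 50 [0.57 1.95] q5 -0.25 0.0
0.65 55 [0.6  1.99] q5 -0.4 0.0
0.65 60 [0.63 2.01] q5 -0.54 0.0
0.7 30 [0.63 1.63] q5 0.36 0.0
0.7 40 [0.62 1.73] q5 0.09 0.0
0.7 45 [0.62 1.78] q5 -0.05 0.0
0.7 50 [0.64 1.82] q5 -0.19 0.0
0.7 55 [0.66 1.85] q5 -0.33 0.0
0.7 60 [0.69 1.88] q5 -0.47 0.0
```

The model now fits to a millimetre. Tilting outward by 55° isn't possible here. The plan changes to standing the spool on the free bench with a sideways lean, then regrasping it from above. I'll scan which headings are reachable.

```bash
cat >> k.py <<'E'
def RA(q): return R.from_euler('z',q[0])*R.from_euler('y',q[1]+q[2])*R.from_euler('z',q[3])*R.from_euler('y',q[4])
def full(q,c6): return fk(q,K)[0], RA(q)*R.from_euler('z',c6[0]*q[5]+c6[1])
lo=np.array([-3.03,-.79,.23,-1.04,0,-2.55]); hi=np.array([3.03,2.21,2.52,4.18,3.07,2.55])
def ik(p,Rt,q0,c6):
    f=lambda q:(lambda P,r: np.r_[P-p,.3*(r.inv()*Rt).as_rotvec()])(*full(q,c6))
    s=least_squares(f,np.clip(q0,lo+.02,hi-.02),bounds=(lo,hi)); return s.x,s.cost
E
cat > scan.py <<'E'
from k import *
# q6 convention
obs=[([1.24441,.3004,1.5215,0,1.32073,-.0666],R.from_euler('xyz',[-3.14055,0,2.88183])),([.35,.26,1.96,.64,.63,.32],R.from_euler('xyz',[-3.14,-.525,1.142])),([.44,.29,1.84,.55,.67,.48],R.from_euler('xyz',[-3.142,-.525,1.147]))]
for q,Rt in obs: print('phi6',(RA(q).inv()*Rt).as_rotvec().round(3),q[5])
E
python3 scan.py
```

```text
phi6 [ 0.    -0.     1.504] -0.0666
phi6 [0.007 0.008 1.882] 0.32
phi6 [3.000e-03 1.000e-03 2.058e+00] 0.48
```

```bash
cat > scan.py <<'E'
from k import *
c6=(1,np.pi/2)
for pt in ([.47,.33,.027],[.4358,.0262,.033]):
  for T in (45,55):
    for psi in range(-90,270,20):
        Rt=ori(np.deg2rad(psi),np.deg2rad(T),-1); p=np.array(pt)-Rt.apply(off)
        best=min((ik(p,Rt,[np.arctan2(pt[1],pt[0]),.3,2.1,q4,.8,q6],c6) for q4 in (0,1.5,3) for q6 in (-1,1)),key=lambda s:s[1])
        if best[1]<1e-6: print(pt,T,psi,best[0].round(2))
E
python3 scan.py
```

```text
[0.47, 0.33, 0.027] 45 -90 [ 0.78  0.93  1.19 -0.53  1.63  0.92]
[0.47, 0.33, 0.027] 45 -70 [ 0.84  0.84  1.37 -0.68  1.42  0.77]
[0.47, 0.33, 0.027] 45 -50 [ 0.87  0.74  1.56 -0.85  1.18  0.66]
[0.47, 0.33, 0.027] 45 30 [0.56 0.45 2.12 3.26 0.21 1.48]
[0.47, 0.33, 0.027] 45 50 [0.4  0.46 2.09 1.97 0.36 2.37]
[0.47, 0.33, 0.027] 45 70 [0.28 0.52 1.99 1.43 0.62 2.54]
[0.47, 0.33, 0.027] 45 90 [0.22 0.6  1.84 1.11 0.88 2.54]
[0.47, 0.33, 0.027] 45 110 [0.22 0.69 1.66 0.89 1.13 2.47]
[0.47, 0.33, 0.027] 45 130 [0.25 0.79 1.46 0.71 1.36 2.37]
[0.47, 0.33, 0.027] 45 150 [0.3  0.89 1.27 0.55 1.57 2.23]
[0.47, 0.33, 0.027] 45 170 [0.38 0.97 1.11 0.39 1.75 2.05]
[0.47, 0.33, 0.027] 45 190 [0.46 1.04 0.99 0.21 1.88 1.84]
[0.47, 0.33, 0.027] 45 210 [0.54 1.06 0.93 0.01 1.93 1.59]
[0.47, 0.33, 0.027] 45 230 [ 0.63  1.06  0.95 -0.18  1.9   1.34]
[0.47, 0.33, 0.027] 45 250 [ 0.71  1.01  1.04 -0.36  1.79  1.11]
[0.47, 0.33, 0.027] 55 -90 [ 0.81  1.03  1.1  -0.61  1.77  0.93]
[0.47, 0.33, 0.027] 55 -70 [ 0.88  0.93  1.31 -0.79  1.54  0.82]
[0.47, 0.33, 0.027] 55 -50 [ 0.92  0.82  1.53 -0.98  1.3   
[... 2196 characters left out ...]
 0.96  2.08]
[0.4358, 0.0262, 0.033] 55 70 [-0.55  0.55  2.07  1.08  1.14  2.14]
[0.4358, 0.0262, 0.033] 55 90 [-0.49  0.64  1.88  0.84  1.33  2.13]
[0.4358, 0.0262, 0.033] 55 110 [-0.4   0.72  1.7   0.64  1.51  2.08]
[0.4358, 0.0262, 0.033] 55 130 [-0.3   0.8   1.54  0.46  1.66  1.97]
[0.4358, 0.0262, 0.033] 55 150 [-0.19  0.86  1.43  0.28  1.78  1.83]
[0.4358, 0.0262, 0.033] 55 170 [-0.07  0.89  1.36  0.09  1.85  1.65]
[0.4358, 0.0262, 0.033] 55 190 [ 0.04  0.89  1.35 -0.11  1.85  1.46]
[0.4358, 0.0262, 0.033] 55 210 [ 0.16  0.87  1.4  -0.31  1.79  1.29]
[0.4358, 0.0262, 0.033] 55 230 [ 0.26  0.82  1.5  -0.49  1.67  1.14]
[0.4358, 0.0262, 0.033] 55 250 [ 0.36  0.75  1.64 -0.67  1.51  1.03]
```

Both the lane with a heading near 10° and the bench with the fingers pointing to -y (ψ = -90°) are reachable. The bench option keeps the joints well inside their ranges, so I'll use it, staging through a vertical pose, and check the path first.

```bash
cat > path.py <<'E'
from k import *
c6=(1,np.pi/2)
def seg(st,p1,R1,n,grip,q):
    e=rows(np.array(p1),R1,n,grip,start=st)
    s=Slerp([0,1],R.concatenate([st[1],R1])); Q=[]
    for i in range(1,n+1):
        q,c=ik(st[0]+(p1-st[0])*i/n,s(i/n),q,c6); Q.append(np.r_[q,c])
    Q=np.array(Q); print('#q end',q.round(2),'maxcost',Q[:,6].max(),'maxstep',np.abs(np.diff(Q[:,:6],axis=0)).max(0).round(2))
    return e,q
E
python3 - <<'E'
from path import *
p,r,o=cur(); st=(p,r); q=o['qpos']
RM=ori(np.deg2rad(-50),np.deg2rad(3),-1)
st,q=seg(st,np.array([.46,.17,.20]),RM,9,20,q)
RB=ori(np.deg2rad(-90),np.deg2rad(55),-1); c=np.array([.47,.33,.028+.06])
st,q=seg(st,c-RB.apply(off),RB,7,20,q)
c[2]=.028
st,q=seg(st,c-RB.apply(off),RB,6,20,q)
E
```

```text
[20.0, -0.0031, 0.0184, -0.0021, 0.0407, 0.0886, 0.0748],
[20.0, -0.0016, 0.0185, -0.003, 0.0406, 0.0887, 0.0749],
[20.0, 0.0001, 0.0183, -0.0038, 0.0407, 0.0886, 0.0748],
[20.0, 0.0019, 0.0182, -0.0045, 0.0407, 0.0886, 0.0749],
[20.0, 0.0037, 0.0177, -0.005, 0.0406, 0.0887, 0.0748],
[20.0, 0.0054, 0.0172, -0.0053, 0.0407, 0.0886, 0.0749],
[20.0, 0.0071, 0.0165, -0.0054, 0.0407, 0.0886, 0.0748],
[20.0, 0.0088, 0.0156, -0.0053, 0.0406, 0.0887, 0.0749],
[20.0, 0.0105, 0.0148, -0.0051, 0.0407, 0.0886, 0.0748],
#q end [ 0.31  0.16  1.7  -0.05  1.26 -0.37] maxcost 1.6040312461747064e-18 maxstep [0.08 0.06 0.09 0.13 0.17 0.05]
[20.0, 0.0164, 0.0149, 0.0167, 0.05, -0.1242, 0.0902],
[20.0, 0.0196, 0.014, 0.0137, 0.05, -0.1242, 0.0902],
[20.0, 0.0223, 0.0127, 0.0104, 0.05, -0.1242, 0.0902],
[20.0, 0.0244, 0.011, 0.007, 0.05, -0.1242, 0.0902],
[20.0, 0.026, 0.009, 0.0033, 0.0499, -0.1242, 0.0902],
[20.0, 0.0269, 0.0067, -0.0004, 0.05, -0.1242, 0.0902],
[20.0, 0.0271, 0.0042, -0.004, 0.05, -0.1242, 0.0901],
#q end [ 0.81  0.94  1.11 -0.63  1.84  0.88] maxcost 3.569511691392381e-24 maxstep [0.1  0.15 0.15 0.13 0.15 0.24]
[20.0, 0.0082, -0.0, 0.0057, 0.0, -0.0, 0.0],
[20.0, 0.0082, -0.0, 0.0058, 0.0, -0.0, 0.0],
[20.0, 0.0082, -0.0, 0.0057, 0.0, -0.0, 0.0],
[20.0, 0.0082, -0.0, 0.0057, 0.0, -0.0, 0.0],
[20.0, 0.0082, -0.0, 0.0058, 0.0, -0.0, 0.0],
[20.0, 0.0082, -0.0, 0.0057, 0.0, -0.0, 0.0],
#q end [ 0.81  1.03  1.1  -0.61  1.78  0.93] maxcost 2.6694849808792045e-24 maxstep [0.   0.02 0.   0.   0.01 0.01]
```

>>> servo_tool(
  plan=[
    [20,-0.0031,0.0184,-0.0021,0.0407,0.0886,0.0748],
    [20,-0.0016,0.0185,-0.003,0.0407,0.0886,0.0748],
    [20,0.0001,0.0183,-0.0038,0.0407,0.0886,0.0748],
    [20,0.0019,0.0182,-0.0045,0.0407,0.0886,0.0748],
    [20,0.0037,0.0177,-0.005,0.0407,0.0886,0.0748],
    [20,0.0054,0.0172,-0.0053,0.0407,0.0886,0.0748],
    [20,0.0071,0.0165,-0.0054,0.0407,0.0886,0.0748],
    [20,0.0088,0.0156,-0.0053,0.0407,0.0886,0.0748],
  ],
)

```text
time_s: 9.3
ee_pos: [0.4567, 0.151, 0.1954]
eef_rot: [3.106, 0.156, 2.349]
force: [-0.1, -1.0, -0.3]
grip_width: 0.0407
grip_force: 15.0
```

>>> servo_tool(
  plan=[
    [20,0.0105,0.0148,-0.0051,0.0407,0.0886,0.0748],
    [20,0.0164,0.0149,0.0167,0.05,-0.1242,0.0902],
    [20,0.0196,0.014,0.0137,0.05,-0.1242,0.0902],
    [20,0.0223,0.0127,0.0104,0.05,-0.1242,0.0902],
    [20,0.0244,0.011,0.007,0.05,-0.1242,0.0902],
    [20,0.026,0.009,0.0033,0.05,-0.1242,0.0902],
    [20,0.0269,0.0067,-0.0004,0.05,-0.1242,0.0902],
    [20,0.0271,0.0042,-0.004,0.05,-0.1242,0.0902],
  ],
)

```text
time_s: 10.3
ee_pos: [0.469, 0.3185, 0.0749]
eef_rot: [3.107, 0.974, 1.548]
force: [0.3, -0.4, -0.7]
grip_width: 0.0401
grip_force: 15.0
```

Run:
```python
from path import *
p,r,o=cur(); print(o['time_s'],o['grip_width'],o['qpos'].round(2)); print(r.as_matrix().round(3))
RB=ori(np.deg2rad(-90),np.deg2rad(55),-1); c=np.array([.47,.33,.028])
print('centre now',p+r.apply(off))
# where is the spool, in tool axes, per wrist depth
w=snap('wrist','w4'); P=cloud(w); T=r.inv().apply(P.reshape(-1,3)-p)+[0,0,.019]
m=(np.abs(T[:,1])<.006)&(np.abs(T[:,0])<.035)&(np.abs(T[:,2])<.035); Q=T[m]
for a in range(-28,33,4):
    k=np.abs(Q[:,0]-a/1000)<.002
    if k.any(): print(a,k.sum(),(np.median(Q[k,2])*1000).round(1))
rows(c-RB.apply(off),RB,8,20)
```

```text
10.3 0.04013024752674326 [ 0.81  0.93  1.14 -0.64  1.82  0.9 ]
[[ 0.013  1.     0.016]
 [ 0.562  0.007 -0.827]
 [-0.827  0.02  -0.561]]
centre now [0.46876692 0.32868028 0.08541054]
-16 71 -22.9
-12 469 -20.2
-8 138 -14.9
-4 205 -14.1
0 231 -12.7
4 263 -9.6
8 210 -6.4
12 205 -5.2
16 280 -3.1
20 146 0.6
24 178 -0.7
28 96 0.1
[20.0, 0.0053, 0.0003, 0.0033, 0.0014, 0.0036, -0.0012],
[20.0, 0.0053, 0.0003, 0.0034, 0.0013, 0.0036, -0.0011],
[20.0, 0.0052, 0.0002, 0.0033, 0.0014, 0.0035, -0.0012],
[20.0, 0.0053, 0.0003, 0.0034, 0.0014, 0.0036, -0.0011],
[20.0, 0.0052, 0.0004, 0.0034, 0.0013, 0.0036, -0.0012],
[20.0, 0.0052, 0.0003, 0.0034, 0.0014, 0.0036, -0.0011],
[20.0, 0.0052, 0.0003, 0.0034, 0.0014, 0.0036, -0.0012],
[20.0, 0.0052, 0.0004, 0.0034, 0.0014, 0.0036, -0.0011],
```

>>> servo_tool(
  plan=[
    [20,0.0053,0.0003,0.0034,0.0014,0.0036,-0.0012],
    [20,0.0053,0.0003,0.0034,0.0014,0.0036,-0.0012],
    [20,0.0053,0.0003,0.0034,0.0014,0.0036,-0.0012],
    [20,0.0053,0.0003,0.0034,0.0014,0.0036,-0.0012],
    [20,0.0052,0.0003,0.0034,0.0014,0.0036,-0.0012],
    [20,0.0052,0.0003,0.0034,0.0014,0.0036,-0.0012],
    [20,0.0052,0.0003,0.0034,0.0014,0.0036,-0.0012],
    [20,0.0052,0.0003,0.0034,0.0014,0.0036,-0.0012],
  ],
)

```text
time_s: 11.35
ee_pos: [0.473, 0.3186, 0.0249]
eef_rot: [3.139, 0.94, 1.575]
force: [-0.1, -0.1, -0.2]
grip_width: 0.0403
grip_force: 15.0
```

Run:
```python
from path import *
p,r,o=cur(); print(o['time_s'],o['grip_width'],o['force'],p,'centre',p+r.apply(off),np.rad2deg(np.arccos(-r.as_matrix()[2,2])))
ax=r.apply([np.cos(np.pi/6),0,.5]); print('axis',ax)
w=snap('wrist','w5'); P=cloud(w); c=p+r.apply(off)
# lowest/heighest points near the spool
m=(np.hypot(P[...,0]-c[0],P[...,1]-c[1])<.022)&(P[...,2]>.01)&(P[...,2]<.08); print(np.percentile(P[m][:,2],[1,50,99]))
```

```text
11.35 0.04026661081382547 [-0.10817049 -0.09475109 -0.15058696] [0.47298996 0.31856996 0.0249133 ] centre [0.47292033 0.32834813 0.03577021] 53.85643744827495
axis [ 6.22827682e-04  1.07025946e-01 -9.94256033e-01]
[0.01334996 0.03747346 0.06164432]
```

>>> servo_tool(
  plan=[
    [20,0.0016,0,0.0012,0,0,0],
    [20,0.0016,0,0.0012,0,0,0],
    [20,0.0012,0,0.0009,0,0,0],
    [20,0.0008,0,0.0006,0,0,0],
    [20,0,0,0,0,0,0],
    [20,0,0,0,0,0,0],
    [20,0,0,0,0,0,0],
    [20,0,0,0,0,0,0],
  ],
)

```text
time_s: 12.4
ee_pos: [0.473, 0.3185, 0.0189]
eef_rot: [3.139, 0.94, 1.575]
force: [0.1, 0.5, -0.7]
grip_width: 0.0399
grip_force: 15.0
```

>>> servo_tool(
  plan=[
    [20,0.0008,0,0.0006,0,0,0],
    [20,0.0008,0,0.0006,0,0,0],
    [20,0,0,0,0,0,0],
    [20,0,0,0,0,0,0],
    [20,0,0,0,0,0,0],
    [20,0,0,0,0,0,0],
    [20,0,0,0,0,0,0],
    [20,0,0,0,0,0,0],
  ],
)

```text
time_s: 13.4
ee_pos: [0.473, 0.3185, 0.0169]
eef_rot: [3.139, 0.94, 1.575]
force: [0.5, 0.3, -1.9]
grip_width: 0.04
grip_force: 15.0
```

>>> servo_tool(
  plan=[
    [48,0,0,0,0,0,0],
    [55,0,0,0,0,0,0],
    [65,0,0,0,0,0,0],
    [65,0,0,0,0,0,0],
    [65,0,0,0,0,0,0],
    [65,0,0,0,0,0,0],
    [65,0,0,0,0,0,0],
    [65,0,0,0,0,0,0],
  ],
)

```text
time_s: 14.4
ee_pos: [0.473, 0.3185, 0.0169]
eef_rot: [3.139, 0.94, 1.575]
force: [0.0, 0.1, 0.4]
grip_width: 0.0607
grip_force: 0.0
```

Run:
```python
from path import *
p,r,o=cur(); print(o['time_s'],o['grip_width'],o['force'])
w=snap('wrist','w6'); P=cloud(w)
m=(np.hypot(P[...,0]-.473,P[...,1]-.325)<.04)&(P[...,2]>.044)&(P[...,2]<.07); Q=P[m]; print(len(Q),np.percentile(Q,[2,50,98],axis=0).round(4),cv2.minEnclosingCircle((Q[:,:2]*1000).astype(np.float32)))
```

```text
14.4 0.06068587775520663 [0.02744453 0.06211206 0.41023371]
1361 [[0.4428 0.3136 0.0442]
 [0.4735 0.3464 0.0481]
 [0.5036 0.3506 0.0504]] ((473.2442932128906, 342.040283203125), 31.830923080444336)
```

View pics/w6.png

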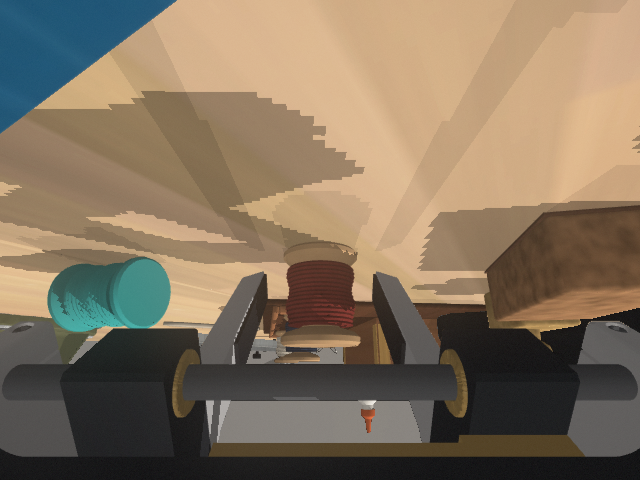

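The wrist picture (upside-down view) shows the red spool standing upright on the bench between the open fingers at (320,295). I'll back off along the tool, then go vertical above it for the regrasp.

Run:
```python
from path import *
p,r,o=cur(); st=(p,r); q=o['qpos']
p1=p+r.apply([0,0,-.12])
st,q=seg(st,p1,r,6,65,q)
RV=ori(np.deg2rad(-90),0,-1)
st,q=seg(st,np.array([.473,.328,.15]),RV,10,65,q)
```

```text
[65.0, -0.0, 0.0, -0.02, 0.0, 0.0, 0.0],
[65.0, 0.0, -0.0, -0.02, 0.0, 0.0, 0.0],
[65.0, 0.0, -0.0, -0.02, 0.0, 0.0, 0.0],
[65.0, -0.0, -0.0, -0.02, 0.0, 0.0, 0.0],
[65.0, -0.0, -0.0, -0.02, 0.0, 0.0, 0.0],
[65.0, -0.0, -0.0, -0.02, 0.0, 0.0, 0.0],
#q end [ 0.89  1.09  0.78 -0.6   2.01  0.84] maxcost 1.0680298573506088e-15 maxstep [0.01 0.02 0.07 0.   0.05 0.02]
[65.0, -0.0102, 0.0, 0.0034, 0.0004, 0.094, 0.0005],
[65.0, -0.0104, 0.0001, 0.0024, 0.0004, 0.094, 0.0004],
[65.0, -0.0107, -0.0, 0.0014, 0.0004, 0.094, 0.0005],
[65.0, -0.0107, 0.0, 0.0004, 0.0004, 0.0941, 0.0005],
[65.0, -0.0107, 0.0001, -0.0006, 0.0004, 0.094, 0.0004],
[65.0, -0.0106, 0.0, -0.0016, 0.0004, 0.094, 0.0005],
[65.0, -0.0105, 0.0001, -0.0026, 0.0004, 0.094, 0.0005],
[65.0, -0.0101, 0.0001, -0.0036, 0.0004, 0.094, 0.0004],
[65.0, -0.0097, 0.0, -0.0044, 0.0004, 0.094, 0.0005],
[65.0, -0.0093, 0.0001, -0.0054, 0.0004, 0.094, 0.0005],
#q end [ 0.54  0.41  1.51 -0.    1.23  0.54] maxcost 5.932402702974576e-16 maxstep [0.05 0.08 0.09 0.08 0.09 0.07]
```

>>> servo_tool(
  plan=[
    [65,0,0,-0.02,0,0,0],
    [65,0,0,-0.02,0,0,0],
    [65,0,0,-0.02,0,0,0],
    [65,0,0,-0.02,0,0,0],
    [65,0,0,-0.02,0,0,0],
    [65,0,0,-0.02,0,0,0],
    [65,-0.0102,0,0.0034,0.0004,0.094,0.0005],
    [65,-0.0104,0,0.0024,0.0004,0.094,0.0005],
  ],
)

```text
time_s: 15.45
ee_pos: [0.4721, 0.398, 0.0996]
eef_rot: [3.14, 0.75, 1.575]
force: [0.4, 0.4, 0.0]
grip_width: 0.0607
grip_force: 0.0
```

>>> servo_tool(
  plan=[
    [65,-0.0107,0,0.0014,0.0004,0.094,0.0005],
    [65,-0.0107,0,0.0004,0.0004,0.094,0.0005],
    [65,-0.0107,0,-0.0006,0.0004,0.094,0.0005],
    [65,-0.0106,0,-0.0016,0.0004,0.094,0.0005],
    [65,-0.0105,0,-0.0026,0.0004,0.094,0.0005],
    [65,-0.0101,0,-0.0036,0.0004,0.094,0.0005],
    [65,-0.0097,0,-0.0044,0.0004,0.094,0.0005],
    [65,-0.0093,0,-0.0054,0.0004,0.094,0.0005],
  ],
)

```text
time_s: 16.45
ee_pos: [0.4725, 0.3278, 0.1505]
eef_rot: [3.141, -0.003, 1.57]
force: [0.3, -0.0, -0.5]
grip_width: 0.0608
grip_force: 0.0
```

Run:
```python
from path import *
p,r,o=cur(); print(o['time_s'],o['grip_width'],p,r.as_matrix().round(3).tolist())
w=snap('wrist','w7'); P=cloud(w)
m=(np.hypot(P[...,0]-.473,P[...,1]-.325)<.045)&(P[...,2]>.044)&(P[...,2]<.06); Q=P[m]; print(len(Q),np.percentile(Q,[2,50,98],axis=0).round(4)); c=cv2.minEnclosingCircle((Q[:,:2]*1000).astype(np.float32)); print(c)
RV=ori(np.deg2rad(-90),0,-1)
rows(np.array([c[0][0]/1000,c[0][1]/1000,.015]),RV,8,65)
```

```text
16.45 0.06084185949774766 [0.47252455 0.32778424 0.15053429] [[0.0, 1.0, 0.001], [1.0, -0.0, 0.003], [0.003, 0.001, -1.0]]
1672 [[0.4554 0.3123 0.0486]
 [0.4736 0.3309 0.0504]
 [0.4918 0.3486 0.0518]]
((473.5778503417969, 329.79937744140625), 20.630111694335938)
[65.0, 0.0003, 0.0, 0.0171, 0.0003, -0.001, -0.0002],
[65.0, 0.0003, 0.0001, 0.017, 0.0002, -0.0009, -0.0003],
[65.0, 0.0003, -0.0, 0.0171, 0.0003, -0.001, -0.0002],
[65.0, 0.0004, 0.0, 0.0171, 0.0002, -0.0009, -0.0002],
[65.0, 0.0003, 0.0001, 0.017, 0.0003, -0.001, -0.0003],
[65.0, 0.0004, 0.0, 0.0171, 0.0002, -0.0009, -0.0002],
[65.0, 0.0004, 0.0001, 0.017, 0.0003, -0.001, -0.0002],
[65.0, 0.0004, 0.0, 0.0171, 0.0002, -0.0009, -0.0003],
```

>>> servo_tool(
  plan=[
    [65,0.0003,0,0.017,0,-0.0005,0],
    [65,0.0003,0,0.017,0,-0.0005,0],
    [65,0.0003,0,0.017,0,-0.0005,0],
    [65,0.0003,0,0.017,0,-0.0005,0],
    [65,0.0003,0.0002,0.017,0,-0.0005,0],
    [65,0.0003,0.0003,0.017,0,0,0],
    [65,0.0002,0.0005,0.017,0,0,0],
    [65,0,0,0.0162,0,0,0],
  ],
)

```text
time_s: 17.5
ee_pos: [0.4735, 0.3298, 0.0136]
eef_rot: [3.141, 0.003, 1.57]
force: [1.0, -0.0, 0.6]
grip_width: 0.0613
grip_force: 0.0
```

>>> servo_tool(
  plan=[
    [20,0,0,0,0,0,0],
    [20,0,0,0,0,0,0],
    [20,0,0,0,0,0,0],
    [20,0,0,0,0,0,0],
    [20,0,0,0,0,0,0],
    [20,0,0,0,0,0,0],
    [20,0,0,0,0,0,0],
    [20,0,0,0,0,0,0],
  ],
  force=12,
)

```text
time_s: 18.5
ee_pos: [0.4739, 0.33, 0.0154]
eef_rot: [3.14, 0.002, 1.571]
force: [-0.5, 0.4, 6.2]
grip_width: 0.0404
grip_force: 12.0
```

Run:
```python
from path import *
p,r,o=cur(); print(o['time_s'],o['grip_width'],p,o['force'].round(1)); st=(p,r); q=o['qpos']
case=np.array([.5842,.0046,-.1448]); RL=ori(case[2],0,-1)
st,q=seg(st,p+[0,0,.10],r,4,20,q)
c=np.array(tr(case,(-150,0,0))); sp=r.inv().apply(np.array([.4736,.330,p[2]])-p); print(sp)
c=c-RL.apply(sp); dz=p[2]+.006
st,q=seg(st,np.array([c[0],c[1],dz+.07]),RL,14,20,q); print(st[0],c,dz)
```

```text
18.5 0.04044262588709209 [0.47385364 0.33000337 0.01539707] [-0.5  0.4  6.2]
[20.0, -0.0001, 0.0, -0.025, -0.0, -0.0, 0.0],
[20.0, -0.0, 0.0001, -0.025, 0.0, 0.0, 0.0],
[20.0, -0.0001, -0.0, -0.025, 0.0, 0.0, 0.0],
[20.0, -0.0, 0.0, -0.025, 0.0, 0.0, 0.0],
#q end [ 0.55  0.45  1.53 -0.    1.16  0.55] maxcost 4.542728334522434e-22 maxstep [0.   0.04 0.02 0.   0.05 0.  ]
[-3.43560608e-06 -2.53643332e-04 -2.81432760e-07]
[20.0, -0.0217, -0.0027, 0.0018, -0.0, 0.0002, -0.1019],
[20.0, -0.0213, -0.0049, 0.0017, -0.0001, 0.0002, -0.1019],
[20.0, -0.0206, -0.0071, 0.0018, -0.0, 0.0001, -0.1018],
[20.0, -0.0199, -0.0091, 0.0017, -0.0001, 0.0002, -0.1019],
[20.0, -0.0188, -0.0111, 0.0017, -0.0, 0.0002, -0.1019],
[20.0, -0.0176, -0.0129, 0.0018, -0.0, 0.0002, -0.1019],
[20.0, -0.0162, -0.0147, 0.0017, -0.0001, 0.0002, -0.1018],
[20.0, -0.0147, -0.0162, 0.0017, -0.0, 0.0002, -0.1019],
[20.0, -0.0129, -0.0176, 0.0018, -0.0001, 0.0001, -0.1019],
[20.0, -0.011, -0.0189, 0.0017, 0.0, 0.0002, -0.1019],
[20.0, -0.009, -0.0199, 0.0017, -0.0, 0.0002, -0.1018],
[20.0, -0.007, -0.0207, 0.0017, -0.0001, 0.0002, -0.1019],
[20.0, -0.0049, -0.0213, 0.0018, -0.0, 0.0002, -0.1019],
[20.0, -0.0027, -0.0217, 0.0017, -0.0001, 0.0001, -0.1019],
#q end [-0.02  0.2   1.94  0.    1.   -1.45] maxcost 9.587409809266587e-17 maxstep [0.05 0.03 0.04 0.   0.02 0.15]
[0.43583946 0.02645816 0.09136325] [ 4.35802982e-01  2.64956635e-02 -2.81432760e-07] 0.02139707040734376
```

>>> servo_tool(
  plan=[
    [20,0,0,-0.025,0,0,0],
    [20,0,0,-0.025,0,0,0],
    [20,0,0,-0.025,0,0,0],
    [20,0,0,-0.025,0,0,0],
    [20,-0.0217,-0.0027,0.0018,0,0.0002,-0.1019],
    [20,-0.0213,-0.0049,0.0018,0,0.0002,-0.1019],
    [20,-0.0206,-0.0071,0.0018,0,0.0002,-0.1019],
    [20,-0.0199,-0.0091,0.0018,0,0.0002,-0.1019],
  ],
)

```text
time_s: 19.5
ee_pos: [0.4623, 0.2426, 0.1076]
eef_rot: [-3.141, 0.002, 1.982]
force: [0.2, 0.3, -0.2]
grip_width: 0.0401
grip_force: 12.0
```

>>> servo_tool(
  plan=[
    [20,-0.0188,-0.0111,0.0018,0,0.0002,-0.1019],
    [20,-0.0176,-0.0129,0.0018,0,0.0002,-0.1019],
    [20,-0.0162,-0.0147,0.0017,0,0.0002,-0.1019],
    [20,-0.0147,-0.0162,0.0017,0,0.0002,-0.1019],
    [20,-0.0129,-0.0176,0.0018,0,0.0002,-0.1019],
    [20,-0.011,-0.0189,0.0017,0,0.0002,-0.1019],
    [20,-0.009,-0.0199,0.0017,0,0.0002,-0.1019],
    [20,-0.007,-0.0207,0.0017,0,0.0002,-0.1019],
  ],
)

```text
time_s: 20.5
ee_pos: [0.4406, 0.0692, 0.094]
eef_rot: [-3.14, -0.001, 2.797]
force: [0.8, -0.6, -0.2]
grip_width: 0.0401
grip_force: 12.0
```

>>> servo_tool(
  plan=[
    [20,-0.0049,-0.0213,0.0018,0,0.0002,-0.1019],
    [20,-0.0027,-0.0217,0.0017,0,0.0002,-0.1019],
    [20,0,0,0.007,0,0,0],
    [20,0,0,0.007,0,0,0],
    [20,0,0,0.007,0,0,0],
    [20,0,0,0.007,0,0,0],
    [20,0,0,0.007,0,0,0],
    [20,0,0,0,0,0,0],
  ],
)

```text
time_s: 21.5
ee_pos: [0.4352, 0.0266, 0.0551]
eef_rot: [-3.141, -0.002, 2.997]
force: [0.1, 0.4, -1.0]
grip_width: 0.0403
grip_force: 12.0
```

Run:
```python
from path import *
p,r,o=cur(); print(o['time_s'],o['grip_width'],p,o['force'].round(1),r.as_matrix().round(3).tolist())
w=snap('wrist','w8')
case=np.array([.5842,.0046,-.1448]); c=np.array(tr(case,(-150,0,0)))
P=cloud(w); cs,s=np.cos(case[2]),np.sin(case[2])
C=np.stack([cs*(P[...,0]-case[0])+s*(P[...,1]-case[1]),-s*(P[...,0]-case[0])+cs*(P[...,1]-case[1]),P[...,2]],-1)*1000
d=np.array([p[0]-case[0],p[1]-case[1]]); print('tcp in case',cs*d[0]+s*d[1],-s*d[0]+cs*d[1])
for n,y0,z0,z1 in (('b',105,48,60),('w',-107,48,60),('red',0,68,100)):
    m=(abs(C[...,1]-y0)<32)&(abs(C[...,0]+150)<32)&(C[...,2]>z0)&(C[...,2]<z1); Q=C[m]
    if len(Q): print(n,len(Q),np.percentile(Q,[2,50,98],axis=0).round(1).tolist())
# rail tops profile vs x, away from spools
for ya,yb in ((40,75),(-75,-40)):
    m=(C[...,1]>ya)&(C[...,1]<yb)&(C[...,2]>10.5)&(C[...,2]<17); h,_=np.histogram(C[m][:,0],bins=np.arange(-195,-104,3)); print(h.tolist())
```

```text
21.5 0.0402724968232501 [0.43520228 0.02656375 0.05512363] [ 0.1  0.4 -1. ] [[-0.99, 0.144, -0.002], [0.144, 0.99, -0.001], [0.002, -0.001, -1.0]]
tcp in case -0.1506076715870031 0.0002343409604249752
b 3682 [[-166.0, 84.8, 53.7], [-148.3, 102.9, 56.5], [-129.1, 121.5, 57.8]]
w 3726 [[-169.0, -124.8, 53.6], [-151.4, -106.0, 56.3], [-132.3, -88.1, 57.6]]
red 7331 [[-169.5, -29.4, 70.2], [-157.4, 0.1, 90.1], [-133.8, 29.3, 98.2]]
[0, 0, 0, 0, 52, 251, 192, 3, 0, 0, 0, 0, 0, 0, 0, 0, 0, 0, 0, 0, 0, 0, 0, 0, 64, 154, 68, 0, 0, 0]
[0, 0, 0, 0, 56, 254, 155, 0, 0, 0, 0, 0, 0, 0, 0, 0, 0, 0, 0, 0, 0, 0, 0, 0, 58, 152, 80, 0, 0, 0]
```

View pics/w8.png

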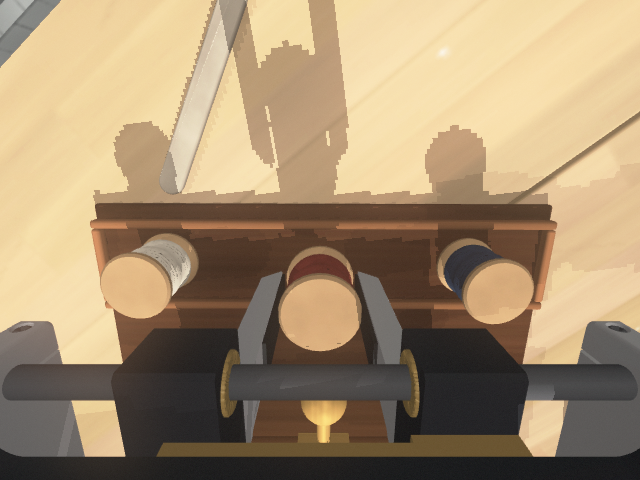

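The picture shows the held red spool upright at (320,310), midway between white (145,280) and blue (490,285). The rails put the lane's middle at case x ≈ -149 mm, so I'll lower it.

>>> servo_tool(
  plan=[
    [20,-0.0007,0,0.006,0,0,0],
    [20,0,0,0.006,0,0,0],
    [20,0,0,0.006,0,0,0],
    [20,0,0,0.006,0,0,0],
    [20,0,0,0.005,0,0,0],
    [20,0,0,0.003,0,0,0],
    [20,0,0,0,0,0,0],
    [20,0,0,0,0,0,0],
  ],
)

```text
time_s: 22.55
ee_pos: [0.4362, 0.0263, 0.0238]
eef_rot: [-3.141, -0.001, 2.997]
force: [-0.2, 0.2, -1.0]
grip_width: 0.04
grip_force: 12.0
```

>>> servo_tool(
  plan=[
    [20,0,0,0.001,0,0,0],
    [20,0,0,0.001,0,0,0],
    [20,0,0,0,0,0,0],
    [20,0,0,0,0,0,0],
    [46,0,0,0,0,0,0],
    [50,0,0,0,0,0,0],
    [60,0,0,0,0,0,0],
    [65,0,0,0,0,0,0],
  ],
)

```text
time_s: 23.55
ee_pos: [0.4361, 0.0263, 0.0216]
eef_rot: [-3.141, -0.001, 2.997]
force: [0.2, -0.2, -0.6]
grip_width: 0.0604
grip_force: 0.0
```

>>> servo_tool(
  plan=[
    [65,0,0,0,0,0,0],
    [65,0,0,-0.005,0,0,0],
    [65,0,0,-0.01,0,0,0],
    [65,0,0,-0.02,0,0,0],
    [65,0,0,-0.03,0,0,0],
    [65,0,0,-0.03,0,0,0],
    [65,0,0,-0.03,0,0,0],
    [65,0,0,0,0,0,0],
  ],
)

```text
time_s: 24.55
ee_pos: [0.4373, 0.0264, 0.149]
eef_rot: [-3.141, 0.003, 2.997]
force: [-0.3, 0.2, -0.8]
grip_width: 0.0606
grip_force: 0.0
```

Run:
```python
from path import *
p,r,o=cur(); print(o['time_s'],o['grip_width'],p,o['force'].round(1))
w=snap('wrist','w9')
case=np.array([.5842,.0046,-.1448])
P=cloud(w); cs,s=np.cos(case[2]),np.sin(case[2])
C=np.stack([cs*(P[...,0]-case[0])+s*(P[...,1]-case[1]),-s*(P[...,0]-case[0])+cs*(P[...,1]-case[1]),P[...,2]],-1)*1000
for n,y0 in (('b',105),('w',-107),('red',0)):
    m=(abs(C[...,1]-y0)<32)&(abs(C[...,0]+150)<32)&(C[...,2]>50)&(C[...,2]<65); Q=C[m]
    print(n,len(Q),np.percentile(Q,[2,50,98],axis=0).round(1).tolist(),cv2.minEnclosingCircle(Q[:,:2].astype(np.float32)))
m=(abs(C[...,1])<25)&(abs(C[...,0]+95)<18)&(C[...,2]>80); Q=C[m]; print('ball',len(Q),np.percentile(Q,[2,50,98],axis=0).round(1).tolist(),cv2.minEnclosingCircle(Q[:,:2].astype(np.float32)) if len(Q) else '')
RL=ori(case[2],0,-1); q=o['qpos']; st=(p,r)
b=np.array(tr(case,(-95,0,78))); b[2]-=.019
st,q=seg(st,b+[0,0,.07],RL,5,100,q); st,q=seg(st,b,RL,8,100,q)
```

```text
24.55 0.06060898570447163 [0.43726802 0.02642866 0.14903832] [-0.3  0.2 -0.8]
b 1770 [[-165.5, 85.2, 54.1], [-147.6, 103.3, 56.5], [-129.0, 121.8, 58.0]] ((-146.69432067871094, 104.29708862304688), 20.96414566040039)
w 1786 [[-168.6, -125.2, 54.3], [-150.9, -106.5, 56.3], [-132.2, -88.3, 57.8]] ((-149.8089599609375, -106.99156951904297), 20.88370132446289)
red 1765 [[-168.6, -18.1, 54.5], [-150.6, -0.3, 56.4], [-131.8, 18.3, 57.9]] ((-149.50662231445312, 0.07588640600442886), 20.757461547851562)
ball 740 [[-104.5, -9.1, 80.7], [-95.9, 2.2, 87.4], [-78.8, 13.6, 91.8]] ((-91.08253479003906, 1.8014205694198608), 14.30967903137207)
[100.0, -0.0107, -0.0001, 0.004, -0.0001, 0.0006, 0.0001],
[100.0, -0.0107, -0.0001, 0.0041, -0.0001, 0.0006, 0.0001],
[100.0, -0.0107, -0.0, 0.004, -0.0001, 0.0006, 0.0001],
[100.0, -0.0107, -0.0001, 0.004, -0.0, 0.0007, 0.0001],
[100.0, -0.0107, -0.0001, 0.004, -0.0001, 0.0006, 0.0001],
#q end [-0.04  0.25  1.77  0.    1.12 -1.46] maxcost 9.211371151784944e-25 maxstep [0.   0.03 0.02 0.   0.   0.  ]
[100.0, -0.0, -0.0, 0.0088, -0.0, -0.0, -0.0],
[100.0, -0.0, -0.0, 0.0087, -0.0, -0.0, -0.0],
[100.0, -0.0, -0.0, 0.0088, -0.0, -0.0, -0.0],
[100.0, -0.0, -0.0, 0.0087, -0.0, -0.0, -0.0],
[100.0, -0.0, -0.0, 0.0088, -0.0, -0.0, -0.0],
[100.0, -0.0, -0.0, 0.0087, -0.0, -0.0, -0.0],
[100.0, -0.0, -0.0, 0.0088, -0.0, -0.0, -0.0],
[100.0, -0.0, -0.0, 0.0087, -0.0, -0.0, -0.0],
#q end [-0.04  0.36  1.82  0.    0.96 -1.46] maxcost 3.9398803410008836e-16 maxstep [0.   0.01 0.01 0.   0.02 0.  ]
```

View pics/w9.png

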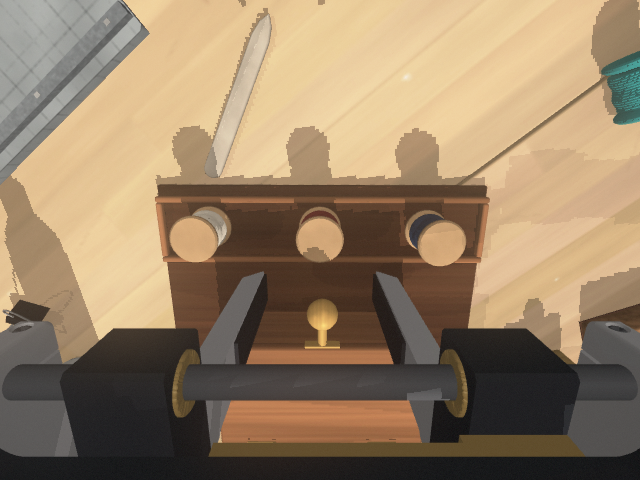

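The red spool stands upright at case (-149.5, 0), with blue and white undisturbed. The ball pull is at (322,315), between the fingers. I'll move over the ball, go down and grip.

>>> servo_tool(
  plan=[
    [65,-0.0107,0,0.004,0,0.0006,0],
    [65,-0.0107,0,0.004,0,0.0006,0],
    [65,-0.0107,0,0.004,0,0.0006,0],
    [65,-0.0107,0.0005,0.004,0,0.0006,0],
    [65,-0.0107,0.0005,0.004,0,0.0006,0],
    [65,0,0,0.01,0,0,0],
    [65,0,0,0.012,0,0,0],
    [65,0,0,0.012,0,0,0],
  ],
)

```text
time_s: 25.6
ee_pos: [0.4888, 0.0197, 0.0915]
eef_rot: [-3.141, -0.005, 2.997]
force: [0.7, 0.1, -0.3]
grip_width: 0.0614
grip_force: 0.0
```

>>> servo_tool(
  plan=[
    [65,0,0,0.012,0,0,0],
    [65,0,0,0.012,0,0,0],
    [65,0,0,0.012,0,0,0],
    [20,0,0,0,0,0,0],
    [20,0,0,0,0,0,0],
    [20,0,0,0,0,0,0],
    [20,0,0,0,0,0,0],
    [20,0,0,0,0,0,0],
  ],
  force=25,
)

```text
time_s: 26.6
ee_pos: [0.4894, 0.0207, 0.0569]
eef_rot: [3.141, -0.004, 2.997]
force: [1.5, 10.4, -0.1]
grip_width: 0.0246
grip_force: 25.0
```

Run:
```python
from path import *
p,r,o=cur(); print(o['time_s'],o['grip_width'],o['grip_force'],p,o['force'].round(1),o['qpos'].round(2))
```

```text
26.6 0.024644723509975302 25.00006377696991 [0.48935675 0.02073242 0.05685363] [ 1.5 10.4 -0.1] [-0.03  0.35  1.83  0.    0.96 -1.46]
```

Run:
```python
from h import *
P=cloud(load('top0')); print(P[126,318],P[68,358]); m=(P[...,2]>.12)&(P[...,0]<.72)&(P[...,0]>.42)&(abs(P[...,1])<.2); print(m.sum(), P[m].min(0) if m.any() else '')
t=np.deg2rad(np.linspace(0,45,17)); X=-147*np.cos(t)+5*np.sin(t); Z=147*np.sin(t)+5*np.cos(t)
print(np.c_[-np.diff(X),-np.diff(Z)].round(1).tolist())
```

```text
[0.67835492 0.13706918 0.43202801] [0.78774989 0.06027199 0.4454532 ]
1430 [ 0.63925692 -0.03866078  0.12000614]
[[-0.4, -7.2], [-0.8, -7.2], [-1.1, -7.1], [-1.5, -7.1], [-1.8, -7.0], [-2.2, -6.9], [-2.5, -6.8], [-2.8, -6.6], [-3.1, -6.5], [-3.5, -6.3], [-3.8, -6.2], [-4.1, -6.0], [-4.4, -5.8], [-4.6, -5.5], [-4.9, -5.3], [-5.2, -5.1]]
```

>>> servo_tool(
  plan=[
    [20,-0.0004,0.0007,-0.0072,0,0,0],
    [20,-0.0008,0,-0.0072,0,0,0],
    [20,-0.0011,0,-0.0071,0,0,0],
    [20,-0.0015,0,-0.0071,0,0,0],
    [20,-0.0018,0,-0.007,0,0,0],
    [20,-0.0022,0,-0.0069,0,0,0],
    [20,-0.0025,0,-0.0068,0,0,0],
    [20,-0.0028,0,-0.0066,0,0,0],
  ],
)

```text
time_s: 27.6
ee_pos: [0.5023, 0.0189, 0.1127]
eef_rot: [-3.141, -0.005, 2.997]
force: [1.7, 5.5, -2.2]
grip_width: 0.0244
grip_force: 25.0
```

```bash
cat > lid.py <<'E'
from path import *
p,r,o=cur(); print(o['time_s'],o['grip_width'],o['grip_force'],p,o['force'].round(1))
case=np.array([.5842,.0046,-.1448]); cs,s=np.cos(case[2]),np.sin(case[2])
for n in ('top','scene'):
    P=cloud(ctrl.camera(n)); C=np.stack([cs*(P[...,0]-case[0])+s*(P[...,1]-case[1]),-s*(P[...,0]-case[0])+cs*(P[...,1]-case[1]),P[...,2]],-1)*1000
    m=(abs(C[...,1])<88)&(abs(C[...,1])>35)&(C[...,0]<45)&(C[...,0]>-58)&(C[...,2]>86)&(C[...,2]<200); Q=C[m]
    if len(Q)<30: print(n,len(Q)); continue
    for k in range(4):
        a,b=np.polyfit(Q[:,0],Q[:,2],1); e=abs(Q[:,2]-a*Q[:,0]-b); Q=Q[e<max(2*np.median(e),1)]
    print(n,len(Q),'lid deg',np.rad2deg(np.arctan(-a)))
d=np.array([p[0]-case[0],p[1]-case[1]]); X=(cs*d[0]+s*d[1])*1000; Z=(p[2]+.019)*1000
print('by ball',np.rad2deg(np.arctan2(Z-73,52-X))-np.rad2deg(np.arctan2(5,147)),'radius',np.hypot(Z-73,52-X))
E
python3 lid.py
```

```text
27.6 0.024436875349047878 24.999615848064423 [0.50228603 0.01888542 0.11274527] [ 1.7  5.5 -2.2]
top 409 lid deg 21.297929992603112
scene 265 lid deg 22.33552818964838
by ball 21.54987515688527 radius 147.33597527378544
```

Lid follows. Continue to 45°.

>>> servo_tool(
  plan=[
    [20,-0.0031,0,-0.0065,0,0,0],
    [20,-0.0035,0,-0.0063,0,0,0],
    [20,-0.0038,0,-0.0062,0,0,0],
    [20,-0.0041,0,-0.006,0,0,0],
    [20,-0.0044,0,-0.0058,0,0,0],
    [20,-0.0046,0,-0.0055,0,0,0],
    [20,-0.0049,0,-0.0053,0,0,0],
    [20,-0.0052,0,-0.0051,0,0,0],
  ],
)

```text
time_s: 28.7
ee_pos: [0.5358, 0.0139, 0.1591]
eef_rot: [-3.141, -0.005, 2.997]
force: [0.5, 5.3, -0.4]
grip_width: 0.0244
grip_force: 25.0
```

>>> servo_tool(
  plan=[
    [20,0,0,0,0,0,0],
    [20,0,0,0,0,0,0],
    [20,0,0,0,0,0,0],
    [20,0,0,0,0,0,0],
    [20,0,0,0,0,0,0],
    [20,0,0,0,0,0,0],
    [20,0,0,0,0,0,0],
    [20,0,0,0,0,0,0],
  ],
)

```text
time_s: 29.7
ee_pos: [0.5356, 0.0139, 0.1589]
eef_rot: [-3.141, -0.005, 2.997]
force: [-0.6, 5.1, -1.3]
grip_width: 0.0247
grip_force: 25.0
```

```bash
python3 lid.py; python3 -c "
from h import *
c=snap('scene','s9'); cv2.imwrite('pics/s9c.png',cv2.resize(c['pixels'][180:360,240:500],None,fx=3,fy=3,interpolation=cv2.INTER_CUBIC)[...,::-1])"
```

```text
29.7 0.024662587869736696 24.999918043613434 [0.53561751 0.01393121 0.15892311] [-0.6  5.1 -1.3]
top 89 lid deg 43.7007018478926
scene 80 lid deg 45.91859273867214
by ball 44.02439533836277 radius 145.92799307825177
```

View pics/s9c.png

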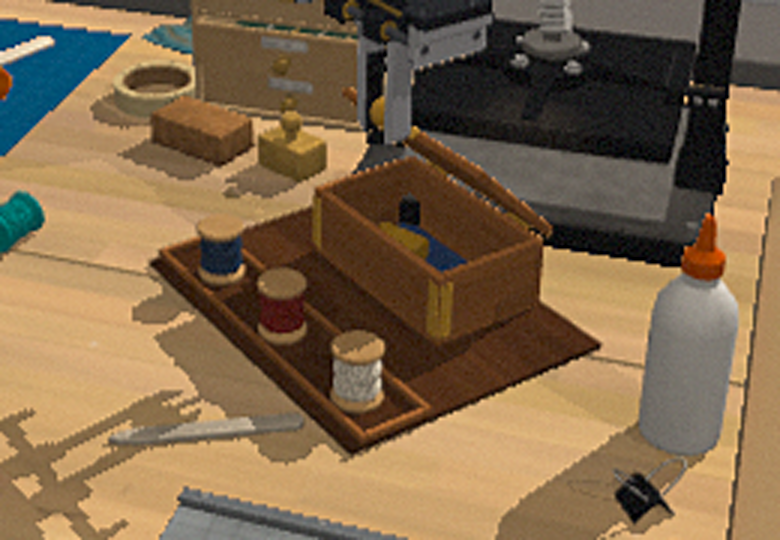

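The picture shows blue, red and white standing in the lane at (220,250), (282,305) and (357,370). The lid is held open at about 45° by the gripper on the ball. I'm handing it in.

```bash
python3 -c "
from station import ctrl
print(ctrl.hand_in())"
```

```text
the job is handed in; nothing more can be done
None
```

The red spool stands upright in the lane between the blue and white spools, the gripper is holding the lid open at about 45° (measured 44–46°), and the job was handed in at about 30 s on the robot's clock.

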